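Load and clamp a filter stack

ROBOT

A 6-joint arm with a two-finger parallel gripper is mounted at the origin on the work surface. World frame = base frame: x ahead of the robot, y to its left, z up, the work surface at z = 0. Lengths are in mm, angles in rad, forces in N, time in s.
With the tool pointing down it reaches from about 350 to 975 mm from the base axis. Payload 17.4 kg.
Tool frame: the origin (TCP) lies midway between the tips of the shut fingers; the grasp point (between the pads) lies 19 mm behind it; z points along the fingers, x is the direction in which the jaws open and shut, and the axes are right-handed (so a half turn about z gives the same grasp; the last joint's range is limited). The gripper opens to 85 mm and grips with 20 to 120 N. Pads are 22 mm wide; open, the fingers measure 114 mm over their backs; the gripper's body (76 mm by 85 mm) begins 54 mm behind the grasp point. The pads swing forward as they close: fully open they stand 13 mm farther back than shut.
Start: joints at [1.302, 0.116, 1.442, -0, 1.584, -0.038], TCP at [154.418, 657.105, 231.303] pointing down, gripper open.
Joint ranges: [-2.83, 2.83], [-0.83, 2.19], [0.07, 2.5], [-1.14, 4.28], [0.01, 3], [-2.97, 2.97]. Speed limits (rad/s): [1.89, 1.89, 2.22, 3.14, 3.14, 3.14].

INTERFACE

Orientations are given as [roll, pitch, yaw] about the fixed x, y, z axes, in that order (R = Rz(yaw) Ry(pitch) Rx(roll)).
In Python, from bench import monitor, eyes, order, look_for, cut_out, tip_of gives the robot as it stands.
- The arm moves only by the tool apply_moves, never from a script. Its argument "rows" is a list that holds one entry, the list of rows, each a list of 4 numbers: the shift along the tool's x, y, z in m, then the turn about the tool's z in rad. A call has exactly 5 rows; each row shifts and turns the commanded pose from where the row before left it, along the tool's axes as they then stand; what a row does not reach is not made up. A row lasts 1/8 s, in which the tool goes at most 62.5 mm and 10.7 degrees, less where a joint would pass 70% of its speed; a pose out of reach is approached as far as the arm can. A call is refused whole if a number of a shift passes 0.0625 or a number of a turn 0.188, either way. A call with a gripper value outside its range is refused whole. "claw" is the opening in per cent of the stroke, from 0 (shut) to 100 (fully open), set as the call begins (left out, the last holds). The fingers move at their own pace and stop on an object; "force" is the grip in N (left out, the last holds). Time passes only in rows, so rows that do not move let the fingers close, or fill a call up. It gives the time, the measured TCP pose, the force and the opening at its end, in the units of the state.
- monitor.read_state(): the state, without advancing time (a new reading comes with each control period).
- eyes.snapshot(name): name is "scene" or "top" or "wrist"; returns a dict with "color" (480x640x3 uint8, red, green, blue), "K" (3x3 intrinsics, pixels), "R" (3x3) and "t" (3): a world point X has camera coordinates R X + t; the wrist camera has in their place "hand_eye" (4x4, takes a point from camera to tool coordinates, whose origin is the TCP and whose axes are the tool frame's). Camera axes: x right, y down, z forward; pixel columns grow to the right and rows downward; lengths in mm; the calibration is good to about 2 mm. A picture is of the moment at which its call begins: read the wrist's pose just before it. There is no depth.
- order.close_job(): hands the job in, once; it reports no verdict.
Trained networks look in a picture, given as the dict that the camera call returned (one of the last four; its "shot" number tells which), for a name from the list of things; names that differ only in an ending like _2 or _b are one class to them, and where a whole thing is asked for, a point or a joint stands for the part that bears it (a point fixed in the world has none). Each returns a list of dicts, best first, with "p" (0 to 1); they miss things now and then, are a little off and sometimes report something else, mostly with a low value. They report only what shows in the picture. A call takes as long as a camera call.
- look_for(picture, name): "centre" ([column, row] in pixels, amid what is visible of it).
- cut_out(picture, name): "region" (480x640 bool, what is visible of it) and "centre" ([column, row] in pixels, amid what is visible of it).
- tip_of(picture, name): "centre" ([column, row] in pixels: a listed point, or the origin of a listed thing).
The state is a dict: "time": time; "q": joint angles; "joint_vel": joint speeds; "effort": joint torques, N m; "position": TCP position; "eef_rot": TCP orientation; "ft_force": force on the tool from outside, world axes, zero at the start; "ft_torque": the same for the moment, N m; "width": finger opening in mm.
Only numpy, scipy, OpenCV 4.12 (cv2) and the standard library are available. Lean on these libraries where they do the work, as an engineer would, in place of code of your own. Each camera call takes 0.05 s, during which the arm holds its last target. There are 200 camera calls.

TASK

Load the filter head of the bench fluorometer: put the lens flat into the slotted barrel on the carriage first, then the spacer on it, and then every filter that is in the drawer, in any order. Then push the carriage fully home under the bridge and screw the brass retaining ring down clockwise until its spring foot is clamped firmly on the stack. Leave the drawer closed, and do not disturb the bottle, the tube rack or the dish.

Things in the scene. Friction and masses are not known exactly. Their poses are not given: they have to be found in the camera images.
- reader: fixed filter head: grey base 330 x 140 x 12 mm; a white bridge (x = 40 to 100, y = -66 to 66 mm, underside 67, top 81 mm up) on two posts; behind it a white housing, x = 115 to 215 mm, 85 mm high. Origin on the bench; x along the carriage's travel (away from the robot), z up. The ring's axis is at x = 70 mm, y = 0.
- carriage (a joint): travel of the carriage along the reader's +x in m: 0 fully out towards the robot, 0.13 fully home against its stop, where the barrel is right under the ring. Friction 2 N; it stays where it is left. It starts between 0 and 0.04; the barrel can be loaded anywhere there.
- seat (a point): centre of the barrel's floor, 18 mm above the bench, on the carriage; axes as the reader's. The barrel is two dark steel arcs on the -x and +x sides, bore 43 mm, straight walls 38 mm high, flared mouth to 45 mm above the floor, outside about 62 mm. It is open to +y and -y by slots 31 mm wide down to the floor, so fingers holding a part across y can go right down.
- tab_top (a point): centre of the top of the carriage's blue upright tab, 75 mm above the bench, 75 mm to -x of the seat; the tab is 12 mm thick in y, 24 mm long in x, 57 mm tall; pinch it across y from above to move the carriage. Axes as the reader's.
- ring_top (a point): centre of the top of the ring's knurled brass collar, which is 48 mm in diameter and 22 mm tall, its top 133 mm above the bench at turn 0; grip it across any diameter from above. It comes down with the ring.
- foot_low (a point): centre of the underside of the ring's black foot, 34 mm in diameter, on the ring's axis under the bridge: 46 mm above the seat's floor height at turn 0, less 4 mm per rad until it meets the stack. It is sprung: 3 N at first touch and 1 N more per mm (0.25 rad), up to 6 mm; half a rad or more past the touch is firm.
- chest_drawer0_handle (a point): middle of the drawer's steel bar handle (120 mm along y, 11 mm thick, 35 mm off the front face, 41 mm above the bench). Its x points into the chest: the drawer opens along -x. In this frame the drawer's inside is x = 56 to 251, y = -99 to 99 mm, floor 22 mm and wall tops 53 mm above the bench; fully open, it is uncovered from x = 56 to about 205 mm.
- ring (a joint): turn of the brass retaining ring in rad, 0 to 7.6, starts at 0 and grows as it is turned clockwise seen from above; each rad lowers the ring and its foot by 4 mm. It is held by friction (about 0.1 N m) and stays where it is left.
- chest_drawer0 (a joint): opening of the chest's drawer in m, 0 closed, 0.165 fully open; friction 1 N; starts closed. The fixed grey chest is 240 mm deep, 240 mm wide, 75 mm high; its white drawer faces the robot, and the handle below is on it.
- lens: the lens: black rim with pale glass; a disc 40 mm in diameter, 10 mm thick, the same on both faces so it may lie either way up. Origin: centre of its underside as built, z along the disc's axis. Lies on the bench between the reader and the chest. 35 g.
- lens_c (a point): centre of the lens, 5 mm from either face.
- spacer: the spacer: bright aluminium rim, black baffle with a small white spot at the centre; a disc 40 mm in diameter, 8 mm thick, the same on both faces so it may lie either way up. Origin: centre of its underside as built, z along the disc's axis. Lies on the bench near the lens. 25 g.
- spacer_c (a point): centre of the spacer, 4 mm from either face.
- filter_red: the red filter: dark steel rim with red glass; a disc 40 mm in diameter, 6 mm thick, the same on both faces so it may lie either way up. Origin: centre of its underside as built, z along the disc's axis. Lies in the drawer, or is absent; one to three filters are there. 20 g.
- filter_amber: the amber filter: dark steel rim with amber glass; a disc 40 mm in diameter, 6 mm thick, the same on both faces so it may lie either way up. Origin: centre of its underside as built, z along the disc's axis. Lies in the drawer, or is absent; one to three filters are there. 20 g.
- filter_blue: the blue filter: dark steel rim with blue glass; a disc 40 mm in diameter, 6 mm thick, the same on both faces so it may lie either way up. Origin: centre of its underside as built, z along the disc's axis. Lies in the drawer, or is absent; one to three filters are there. 20 g.
- filter_red_c (a point): centre of the red filter, 3 mm from either face.
- filter_amber_c (a point): centre of the amber filter, 3 mm from either face.
- filter_blue_c (a point): centre of the blue filter, 3 mm from either face.
- bottle: bystander: glass jar with blue cap, 56 mm in diameter, 100 mm high; origin at its foot.
- rack: bystander: green tube rack 210 x 70 mm, about 37 mm high with its tubes; origin under its centre, x along its length.
- dish: bystander: closed round culture dish, 94 mm in diameter, 15 mm high; origin under its centre.

How it is judged:
By the outcome, as a careful person would: the job done as asked, in the order asked, and still so for the second after the job is handed in, with the robot touching nothing.
Of filter_red, filter_amber, filter_blue only 1 to 3 are there at a start; the rules pass over those that are not, and their reading is None.
At some moment in a run one of lens, spacer may be knocked a few centimetres aside while the robot is not near it.
Once in a run the grip may slacken for a moment while it holds something.
It also fails if it takes over 210 s, if anything falls off the work surface, if the arm or the gripper's body presses on something with over 40 N, if the wrist force passes 120 N, or if a joint passes its speed limit or range.

## Working session

There is one attempt and no reset: what is moved stays moved. The work goes in short steps, Python scripts to look and compute and a tool call to move; the robot and the scene stay as the last step left them, time stands still between calls to the robot, and variables do not carry over. Pictures are saved under pics/ and viewed, about 12 in all and at most 16, crops included, and the job is handed in when it is done.

Besides the shell and the picture viewer there is one more tool, called after "Request:" as name(argument=value, ...), one argument or row to a line, values as JSON. apply_moves: Moves the arm, as the interface text tells. Its arguments: {"type":"object","properties":{"rows":{"type":"array"},"claw":{"type":"number"},"force":{"type":"number"}},"required":["rows"]}

```bash
mkdir -p pics; cat > h.py <<'E'
import numpy as np, cv2
from bench import monitor, eyes, order, look_for, cut_out, tip_of
from scipy.spatial.transform import Rotation as Ro
def save(p,n): cv2.imwrite(f'pics/{n}.png',cv2.cvtColor(p['color'],cv2.COLOR_RGB2BGR))
def snap(name):
    s=monitor.read_state(); p=eyes.snapshot(name)
    if name=='wrist':
        H=np.array(p['hand_eye']); T=np.eye(4); T[:3,:3]=Ro.from_euler('xyz',s['eef_rot']).as_matrix(); T[:3,3]=s['position']
        C=T@H; R=C[:3,:3]; o=C[:3,3]
    else:
        R=np.array(p['R']).T; o=-R@np.array(p['t'])
    p['Rc']=R;p['o']=o
    return p
def ray(p,px):
    d=p['Rc']@np.linalg.inv(np.array(p['K']))@np.array([px[0],px[1],1.]); return d/np.linalg.norm(d)
def atz(p,px,z):
    d=ray(p,px); return p['o']+d*(z-p['o'][2])/d[2]
def proj(p,X):
    c=np.array(p['K'])@(p['Rc'].T@(np.array(X)-p['o'])); return c[:2]/c[2]
def tri(obs):
    A=np.zeros((3,3));b=np.zeros(3)
    for p,px in obs:
        d=ray(p,px);M=np.eye(3)-np.outer(d,d);A+=M;b+=M@p['o']
    X=np.linalg.solve(A,b); r=[np.linalg.norm((np.eye(3)-np.outer(ray(p,q),ray(p,q)))@(X-p['o'])) for p,q in obs]
    return X,max(r)
E
cat > a.py <<'E'
from h import *
s=monitor.read_state(); print({k:np.round(v,3) for k,v in s.items()})
P={n:snap(n) for n in('scene','top')}
for n in P: save(P[n],n+'0'); print(n,P[n]['o'].round(0),'shot',P[n].get('shot'))
for k in ['seat','tab_top','ring_top','foot_low','chest_drawer0_handle','lens_c','spacer_c','bottle','rack','dish','reader']:
    o=[]
    for n in P:
        r=tip_of(P[n],k)
        if r: o.append((P[n],r[0]['centre'])); print(k,n,np.round(r[0]['centre'],1),round(r[0]['p'],2))
    if len(o)==2: X,e=tri(o); print('   ',X.round(1),'res',round(e,1))
E
python3 a.py
```

```text
{'time': np.float64(0.0), 'q': array([ 1.302,  0.116,  1.442,  0.   ,  1.584, -0.038]), 'joint_vel': array([ 0.001,  0.001, -0.001, -0.   ,  0.003, -0.   ]), 'effort': array([-3.0000e-03, -7.3200e+01, -6.3249e+01, -0.0000e+00,  6.0000e-03,
       -0.0000e+00]), 'position': array([154.33 , 656.92 , 230.559]), 'eef_rot': array([-3.142e+00,  1.000e-03,  1.340e+00]), 'ft_force': array([-0.437, -0.221, -0.471]), 'ft_torque': array([ 0.009, -0.038,  0.017]), 'width': np.float64(85.154)}
scene [1049.  -87.  832.] shot 1
top [ 325.  -51. 1341.] shot 2
seat scene [227.8 278.2] 0.61
seat top [385.6 245.6] 0.6
    [ 545.9 -238.1   29.9] res 1.9
tab_top scene [221.6 234.2] 0.89
tab_top top [394.  275.3] 0.79
    [ 466.3 -248.1   68.9] res 2.9
ring_top scene [218.8 298. ] 0.83
ring_top top [382.4 195.7] 0.65
    [ 647.9 -227.2  132.3] res 3.4
foot_low top [384.7 245.4] 0.64
chest_drawer0_handle scene [468.9 254.7] 0.76
chest_drawer0_handle top [190.3 252.9] 0.83
    [537.9 243.1  45.4] res 0.6
lens_c scene [378.1 307.9] 0.81
lens_c top [270.1 218.7] 0.65
    [626.   49.7  15.4] res 1.0
spacer_c scene [341.3 242. ] 0.64
spacer_c top [293.1 285.4] 0.62
    [455.6  -4.3   1.1] res 1.6
bottle scene [378.6 362.5] 0.55
bottle top [272.2 178.7] 0.75
    [732.6  39.5  10. ] res 2.7
rack scene [174.9 202.4] 0.72
rack top [462.4 243.1] 0.82
    [ 509.5 -333.3  230.1] res 39.6
dish scene [174.5 206. ] 0.65
dish top [442.6 336.1] 0.74
    [ 318.9 -374.2   -7.2] res 2.1
reader scene [231.9 302.3] 0.59
reader top [385.1 232.7] 0.82
    [ 584.  -238.     1.2] res 6.5
```

View pics/scene0.png

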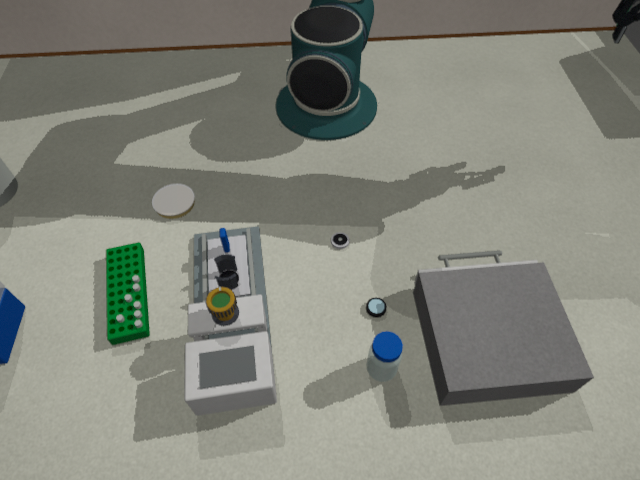

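View pics/top0.png

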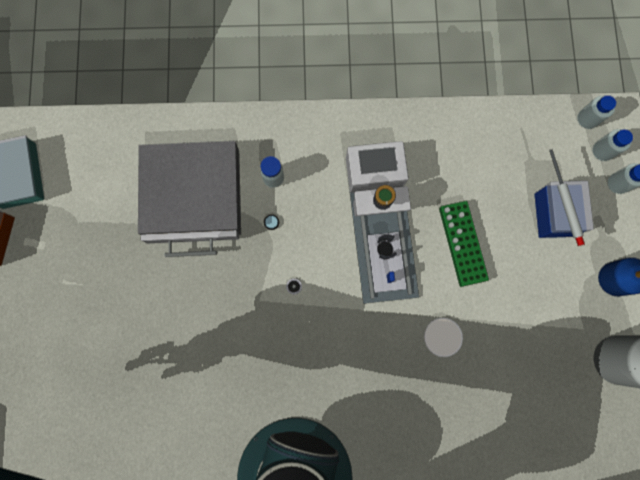

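Request:
apply_moves(
  rows=[
    [[-0.032,0.04,0,0],[-0.032,0.04,0,0],[-0.032,0.04,0,0],[-0.032,0.04,0,0],[-0.032,0.04,0,0]],
  ],
)

```text
time: 1.82
position: [313.3, 454.2, 231.5]
eef_rot: [3.141, -0.0, 1.34]
ft_force: [0.2, 0.9, 0.9]
width: 85.1
```

Request:
apply_moves(
  rows=[
    [[-0.032,0.04,0,0],[-0.032,0.04,0,0],[-0.032,0.04,0,0],[-0.032,0.04,0,0],[-0.032,0.04,0,0]],
  ],
)

```text
time: 2.45
position: [471.4, 252.6, 231.6]
eef_rot: [3.141, -0.0, 1.34]
ft_force: [0.7, 0.7, 0.7]
width: 85.0
```

Request:
apply_moves(
  rows=[
    [[-0.032,0.04,0,0],[-0.032,0.04,0,0],[-0.032,0.04,0,0],[-0.032,0.04,0,0],[-0.032,0.04,0,0]],
  ],
)

```text
time: 3.08
position: [629.6, 51.1, 231.4]
eef_rot: [3.141, -0.0, 1.34]
ft_force: [-0.1, 0.8, -0.1]
width: 85.4
```

Request:
apply_moves(
  rows=[
    [[0,0,0.016,-0.07],[0,0,0.016,-0.07],[0,0,0.016,-0.07],[0,0,0.016,-0.07],[0,0,0.016,-0.07]],
  ],
  claw=75,
  force=30,
)

```text
time: 3.7
position: [628.7, 52.6, 150.8]
eef_rot: [3.142, 0.0, 1.692]
ft_force: [-1.4, -0.0, 0.6]
width: 64.2
```

```bash
cat >> h.py <<'E'
def go(X,yaw=None):
    "prints shift in tool axes (mm) from measured pose to target X, turn about tool z"
    s=monitor.read_state(); R=Ro.from_euler('xyz',s['eef_rot']).as_matrix()
    d=R.T@(np.array(X)-s['position']); 
    t=0 if yaw is None else -(yaw-s['eef_rot'][2])
    print('at',np.round(s['position'],1),'yaw',round(s['eef_rot'][2],3),'t',round(s['time'],1),'w',round(s['width'],1),'-> shift',d.round(1),'turn',round(t,3))
def find(p,k,z=None,f=tip_of):
    r=f(p,k)
    if not r: print(k,'none'); return None
    c=r[0]['centre']; print(k,np.round(c,1),'p',round(r[0]['p'],2), '' if z is None else atz(p,c,z).round(1)); return c
E
cat > b.py <<'E'
from h import *
p=snap('wrist'); save(p,'w1'); print(np.round(p['hand_eye'],3),p['o'].round(1))
c=find(p,'lens_c',5); find(p,'lens',5,cut_out); find(p,'spacer_c',4)
go([*atz(p,c,5)[:2],150],1.685)
E
python3 b.py
```

```text
[[ 1.00000e+00  1.00000e-03 -0.00000e+00 -7.82000e-01]
 [-1.00000e-03  9.66000e-01  2.60000e-01 -6.64690e+01]
 [ 1.00000e-03 -2.60000e-01  9.66000e-01 -1.42311e+02]
 [ 0.00000e+00  0.00000e+00  0.00000e+00  1.00000e+00]] [562.8  43.7 293.1]
lens_c [314.8 215.6] p 0.75 [619.   46.9   5. ]
lens [314.4 215.4] p 0.9 [618.9  46.5   5. ]
spacer_c none
at [628.8  52.6 151.7] yaw 1.688 t 3.9 w 64.3 -> shift [ -4.5 -10.4   1.7] turn 0.003
```

Request:
apply_moves(
  rows=[
    [[-0.002,-0.004,0.014,0],[-0.002,-0.004,0.014,0],[0,-0.002,0.014,0],[0,0,0.014,0],[0,0,0.014,0]],
  ],
)

```text
time: 4.53
position: [619.2, 47.5, 80.2]
eef_rot: [-3.141, -0.0, 1.69]
ft_force: [0.7, -0.3, 0.3]
width: 64.4
```

```bash
cat > b.py <<'E'
from h import *
p=snap('wrist'); save(p,'w1')
c=find(p,'lens_c',5); find(p,'lens',5,cut_out)
go([*atz(p,c,5)[:2],150],1.685)
E
python3 b.py
```

```text
lens_c [319.5 249. ] p 0.68 [617.1  46.6   5. ]
lens [320.8 250.3] p 0.86 [617.9  47.6   5. ]
at [618.9  47.5  80.4] yaw 1.69 t 4.7 w 63.8 -> shift [ -0.6  -2.  -69.6] turn 0.005
```

View pics/w1.png

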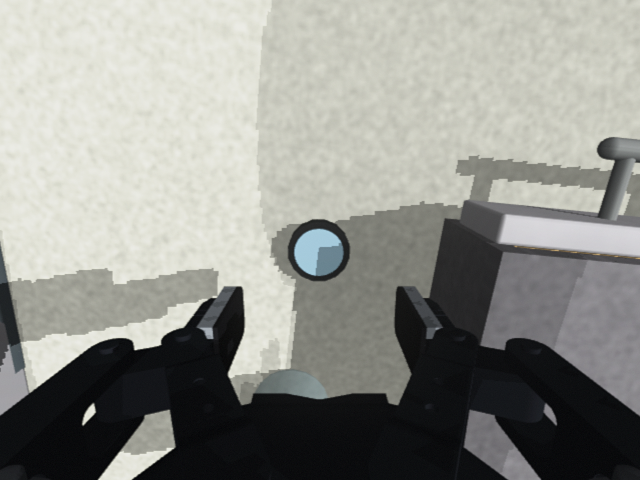

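Request:
apply_moves(
  rows=[
    [[0,-0.001,0.015,0],[0,-0.0005,0.015,0],[0,0,0.015,0],[0,0,0.015,0],[0,0,0.015,0]],
  ],
)

```text
time: 5.3
position: [617.7, 47.2, 5.2]
eef_rot: [-3.141, -0.0, 1.69]
ft_force: [0.7, 0.0, 0.1]
width: 64.2
```

Request:
apply_moves(
  rows=[
    [[0,0,0.002,0],[0,0,0,0],[0,0,0,0],[0,0,0,0],[0,0,0,0]],
  ],
  claw=0,
  force=40,
)

```text
time: 5.92
position: [617.9, 47.2, 4.5]
eef_rot: [3.141, 0.0, 1.69]
ft_force: [-0.9, 0.0, -1.1]
width: 37.5
```

Request:
apply_moves(
  rows=[
    [[0,0,0,0],[0,0,-0.005,0],[0,0,-0.02,0],[0,0,-0.02,0],[0,0,-0.02,0]],
  ],
)

```text
time: 6.55
position: [618.1, 47.3, 71.6]
eef_rot: [3.14, 0.0, 1.69]
ft_force: [-0.1, 0.5, -1.7]
width: 37.2
```

Request:
apply_moves(
  rows=[
    [[0,0,-0.02,0],[0,0,-0.02,0],[0,0,-0.02,0],[0,0,-0.02,0],[0,0,0,0]],
  ],
)

```text
time: 7.18
position: [618.4, 47.3, 151.3]
eef_rot: [3.139, 0.0, 1.69]
ft_force: [0.2, -0.4, -0.7]
width: 37.5
```

```bash
cat > c.py <<'E'
from h import *
p=snap('wrist'); save(p,'w2')
find(p,'lens_c'); P=snap('top'); S=snap('scene')
for k,z in (('seat',18),('tab_top',75),('ring_top',133)):
  for q in (P,S): find(q,k,z)
go([545,-240,150],1.685)
E
python3 c.py
```

```text
lens_c [317.2 303.6] p 0.93 
seat [384.2 247. ] p 0.66 [ 544.6 -238.    18. ]
seat [226.1 277. ] p 0.66 [ 535.5 -241.9   18. ]
tab_top [392.3 274. ] p 0.75 [ 469.1 -246.1   75. ]
tab_top [341.5 239.9] p 0.75 [503.4  -9.3  75. ]
ring_top [382.6 193.4] p 0.75 [ 652.8 -224.4  133. ]
ring_top [217.6 296.3] p 0.72 [ 644.8 -232.7  133. ]
at [617.7  47.2 149. ] yaw 1.69 t 7.7 w 37.2 -> shift [-276.5 -106.3   -1. ] turn 0.005
```

View pics/w2.png

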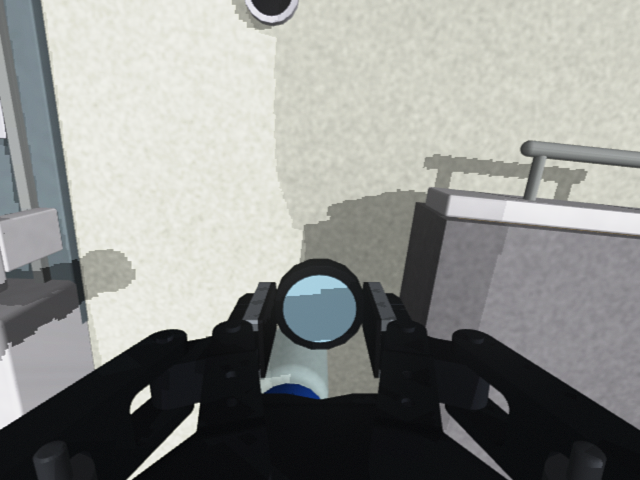

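Request:
apply_moves(
  rows=[
    [[-0.055,-0.021,0,0],[-0.055,-0.021,0,0],[-0.055,-0.021,0,0],[-0.055,-0.021,0,0],[-0.055,-0.021,0,0]],
  ],
)

```text
time: 8.3
position: [545.5, -240.1, 149.4]
eef_rot: [3.141, 0.0, 1.69]
ft_force: [0.9, 0.0, -0.6]
width: 37.2
```

```bash
cat > c.py <<'E'
from h import *
p=snap('wrist'); save(p,'w3')
find(p,'lens_c',150);  find(p,'seat',18); find(p,'tab_top',75); find(p,'ring_top',133)
r=cut_out(p,'carriage'); print(len(r), r and np.round(r[0]['centre'],1))
go([545,-240,150],1.685)
E
python3 c.py
```

```text
lens_c [321.1 301.4] p 0.9 [ 544.9 -240.1  150. ]
seat [322.7 225.2] p 0.9 [ 540.  -238.8   18. ]
tab_top [326.5 121.6] p 0.79 [ 465.5 -246.2   75. ]
ring_top none
1 [320.3 169.9]
at [ 546.4 -237.7  149.2] yaw 1.69 t 8.6 w 37.3 -> shift [-2.2 -1.7 -0.8] turn 0.005
```

View pics/w3.png

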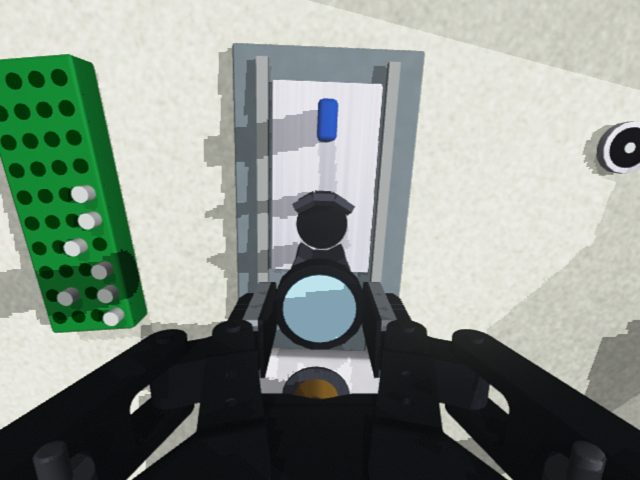

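Request:
apply_moves(
  rows=[
    [[0,0.002,0.006,0],[0,0.002,0.006,0],[0,0,0.006,0],[0,0,0.006,0],[0,0,0.006,0]],
  ],
)

```text
time: 9.22
position: [550.1, -237.8, 118.8]
eef_rot: [-3.141, -0.0, 1.69]
ft_force: [-0.6, 0.0, 0.0]
width: 37.4
```

```bash
cat > c.py <<'E'
from h import *
p=snap('wrist'); save(p,'w4')
find(p,'lens_c',120.5); 
a=find(p,'seat',18); b=find(p,'tab_top',75)
go([540,-239,120],1.68)
r=cut_out(p,'seat'); print([(round(x['p'],2),np.round(x['centre'],1),x['region'].sum()) for x in r])
cv2.imwrite('pics/w4c.png',cv2.resize(cv2.cvtColor(p['color'],cv2.COLOR_RGB2BGR)[80:380,170:470],(800,800)[:2] if 0 else (600,600),interpolation=cv2.INTER_CUBIC))
E
python3 c.py
```

```text
lens_c [320.7 300.8] p 0.85 [ 548.8 -238.   120.5]
seat [320.4 230.3] p 0.78 [ 541.7 -238.7   18. ]
tab_top [321.9 103.7] p 0.69 [ 464.  -247.6   75. ]
at [ 550.1 -237.9  119.3] yaw 1.69 t 9.4 w 37.3 -> shift [  0.1 -10.2  -0.7] turn 0.01
[(0.94, array([326.2, 165.1]), np.int64(24018)), (0.51, array([632., 145.]), np.int64(367))]
```

View pics/w4c.png

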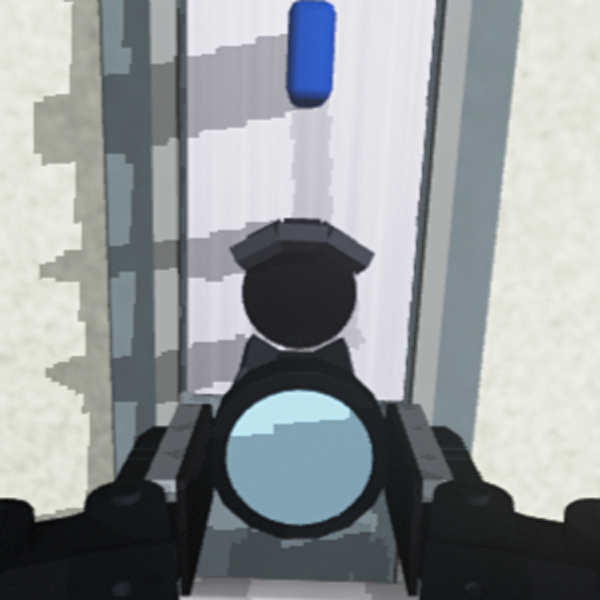

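Request:
apply_moves(
  rows=[
    [[0,-0.005,0.01,0.005],[0,-0.005,0.01,0],[0,0,0.01,0],[0,0,0.01,0],[0,0,0.01,0]],
  ],
)

```text
time: 10.1
position: [540.3, -238.9, 68.5]
eef_rot: [-3.141, -0.0, 1.685]
ft_force: [0.8, 0.2, -0.4]
width: 37.7
```

Request:
apply_moves(
  rows=[
    [[0,0,0.004,0],[0,0,0.004,0],[0,0,0.004,0],[0,0,0,0],[0,0,0,0]],
  ],
)

```text
time: 10.72
position: [540.3, -239.0, 57.4]
eef_rot: [3.141, 0.0, 1.685]
ft_force: [-0.9, 0.1, -0.9]
width: 37.3
```

```bash
cat > d.py <<'E'
from h import *
import time
p=snap('wrist'); s=monitor.read_state(); print(s['ft_force'].round(1),s['ft_torque'].round(2)); save(p,'w5')
find(p,'lens_c',s['position'][2]+.5); find(p,'tab_top',75); find(p,'seat',18)
go([540.3,-239,22.5],1.68)
E
python3 d.py
```

```text
[-0.6  0.3  0.1] [-0.02  0.01  0.02]
lens_c [320.3 303.4] p 0.97 [ 540.7 -239.2   58. ]
tab_top [325.4 117.9] p 0.72 [ 465.1 -246.4   75. ]
seat [319.4 271.9] p 0.9 [ 540.8 -239.6   18. ]
at [ 540.3 -239.    57.4] yaw 1.685 t 10.9 w 37.5 -> shift [ 0.  -0.  34.9] turn 0.005
```

View pics/w5.png

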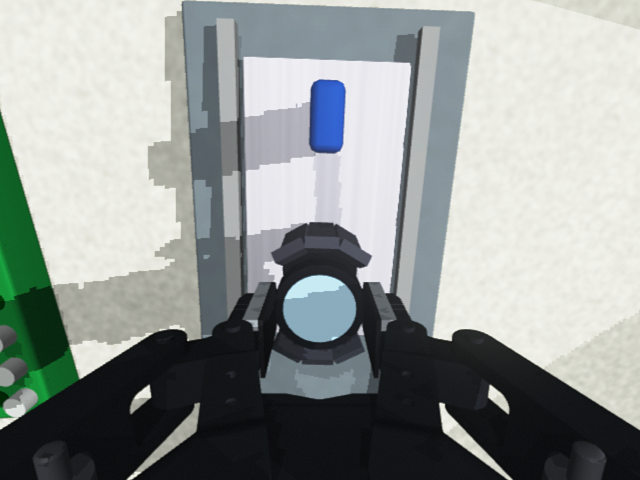

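Request:
apply_moves(
  rows=[
    [[0,0,0.004,0],[0,0,0.004,0],[0,0,0.004,0],[0,0,0.004,0],[0,0,0,0]],
  ],
)

```text
time: 11.55
position: [540.1, -238.9, 40.8]
eef_rot: [-3.141, -0.0, 1.685]
ft_force: [0.1, -0.3, -1.6]
width: 37.4
```

Request:
apply_moves(
  rows=[
    [[0,0,0.005,0],[0,0,0.004,0],[0,0,0.004,0],[0,0,0.003,0],[0,0,0,0]],
  ],
)

```text
time: 12.18
position: [540.1, -238.9, 25.0]
eef_rot: [-3.141, -0.0, 1.685]
ft_force: [1.2, -0.2, 0.5]
width: 37.2
```

Request:
apply_moves(
  rows=[
    [[0,0,0.0015,0],[0,0,0.001,0],[0,0,0,0],[0,0,0,0],[0,0,0,0]],
  ],
)

```text
time: 12.8
position: [540.3, -239.0, 22.9]
eef_rot: [3.141, 0.0, 1.685]
ft_force: [-0.6, 0.1, 0.3]
width: 37.3
```

Request:
apply_moves(
  rows=[
    [[0,0,0,0],[0,0,0,0],[0,0,0,0],[0,0,-0.01,0],[0,0,-0.03,0]],
  ],
  claw=65,
)

```text
time: 13.42
position: [539.6, -238.6, 62.5]
eef_rot: [-3.14, -0.001, 1.685]
ft_force: [0.7, 0.1, -0.4]
width: 55.2
```

Request:
apply_moves(
  rows=[
    [[0,0,-0.03,0],[0,0,-0.03,0],[0,0,-0.03,0],[0,0.006,-0.02,0],[0,0.006,0,0]],
  ],
)

```text
time: 14.05
position: [553.1, -237.8, 174.4]
eef_rot: [3.139, 0.001, 1.685]
ft_force: [0.0, -0.6, -0.8]
width: 55.4
```

```bash
cat > d.py <<'E'
from h import *
p=snap('wrist'); save(p,'w6')
find(p,'lens_c',23); find(p,'spacer_c',4); find(p,'tab_top',75); find(p,'seat',18)
q=snap('top'); find(q,'spacer_c',4); q=snap('scene'); c=find(q,'spacer_c',4); find(q,'lens_c',23)
go([*atz(q,c,4)[:2],130],1.68)
cv2.imwrite('pics/w6c.png',cv2.resize(cv2.cvtColor(p['color'],cv2.COLOR_RGB2BGR)[80:380,170:470],(500,500),interpolation=cv2.INTER_CUBIC))
E
python3 d.py
```

```text
lens_c [321.6 211.6] p 0.88 [ 540.8 -238.2   23. ]
spacer_c [598.5 136.6] p 0.83 [452.7 -10.8   4. ]
tab_top [322.3 108.7] p 0.94 [ 464.1 -247.    75. ]
seat none
spacer_c [385.4 248.9] p 0.69 [ 541.9 -242.8    4. ]
spacer_c [341.3 240.9] p 0.8 [454.8  -2.7   4. ]
lens_c [224.8 276.7] p 0.71 [ 537.7 -243.6   23. ]
at [ 552.  -237.6  172.5] yaw 1.685 t 14.6 w 55.4 -> shift [244.5 -69.8  42.6] turn 0.005
```

View pics/w6c.png

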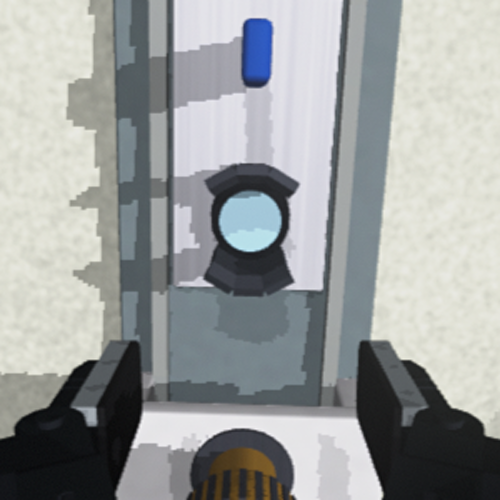

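Request:
apply_moves(
  rows=[
    [[0.048,-0.014,0,0],[0.048,-0.014,0,0],[0.048,-0.014,0,0],[0.048,-0.014,0.01,0],[0.049,-0.014,0.02,0]],
  ],
)

```text
time: 15.18
position: [454.7, -5.0, 143.2]
eef_rot: [3.14, 0.0, 1.685]
ft_force: [0.8, -0.5, -0.5]
width: 55.7
```

Request:
apply_moves(
  rows=[
    [[0,0,0.02,0],[0,0,0.02,0],[0,0,0.01,0],[0,0,0.01,0],[0,0,0,0]],
  ],
  claw=75,
)

```text
time: 15.8
position: [455.1, -6.6, 82.2]
eef_rot: [-3.14, -0.0, 1.684]
ft_force: [0.9, 1.0, 0.4]
width: 64.4
```

```bash
cat > d.py <<'E'
from h import *
p=snap('wrist'); save(p,'w7')
c=find(p,'spacer_c',4); find(p,'spacer',4,cut_out)
go([*atz(p,c,4)[:2],2.5],1.685)
E
python3 d.py
```

```text
spacer_c [320.8 240.8] p 0.78 [448.2  -7.1   4. ]
spacer [318.3 246.1] p 0.59 [451.9  -8.3   4. ]
at [455.5  -6.4  83.3] yaw 1.685 t 15.9 w 64.3 -> shift [ 0.1 -7.4 80.8] turn -0.0
```

Request:
apply_moves(
  rows=[
    [[0,-0.003,0.015,0],[-0.001,-0.0025,0.015,0],[0,0,0.015,0],[0,0,0,0],[0,0,0,0]],
  ],
)

```text
time: 16.58
position: [450.0, -7.8, 38.0]
eef_rot: [3.141, -0.0, 1.685]
ft_force: [0.2, -0.2, 0.5]
width: 64.4
```

```bash
python3 d.py
```

```text
spacer_c [317.7 274.1] p 0.82 [449.8  -9.4   4. ]
spacer [319.4 279.2] p 0.81 [452.6  -8.1   4. ]
at [450.1  -7.8  38.3] yaw 1.685 t 16.7 w 64.0 -> shift [-1.5 -0.5 35.8] turn 0.0
```

Centre x ≈ 451; descend and grip.

Request:
apply_moves(
  rows=[
    [[-0.001,0.001,0.012,0],[0,0,0.012,0],[0,0,0.01,0],[0,0,0.002,0],[0,0,0,0]],
  ],
)

```text
time: 17.35
position: [450.9, -8.7, 1.7]
eef_rot: [-3.141, -0.0, 1.685]
ft_force: [0.7, 0.5, 0.4]
width: 64.0
```

Request:
apply_moves(
  rows=[
    [[0,0,0,0],[0,0,0,0],[0,0,0,0],[0,0,0,0],[0,0,0,0]],
  ],
  claw=0,
)

```text
time: 17.98
position: [451.3, -8.7, 2.6]
eef_rot: [3.141, 0.0, 1.685]
ft_force: [-2.8, -0.1, 6.3]
width: 37.5
```

Request:
apply_moves(
  rows=[
    [[0,0,-0.01,0],[0,0,-0.03,0],[0,0,-0.03,0],[0,0,-0.03,0],[0,0,-0.02,0]],
  ],
)

```text
time: 18.6
position: [451.2, -8.7, 123.9]
eef_rot: [3.14, 0.0, 1.685]
ft_force: [0.8, 0.4, 0.4]
width: 36.8
```

```bash
cat > d.py <<'E'
from h import *
p=snap('wrist'); save(p,'w8'); z=monitor.read_state()['position'][2]
c=find(p,'spacer_c',z+1); find(p,'spacer',z+1,cut_out); find(p,'seat')
go([540.3,-238.9,120],1.685)
E
python3 d.py
```

```text
spacer_c [318.2 301.8] p 0.82 [449.8 -10.  126.9]
spacer [317.4 304.9] p 0.95 [451.3 -10.2 126.9]
seat [ 13.3 318.6] p 0.93 
at [450.8  -8.7 121.4] yaw 1.685 t 18.8 w 37.0 -> shift [-238.9   62.7    1.4] turn -0.0
```

Request:
apply_moves(
  rows=[
    [[-0.048,0.0125,0,0],[-0.048,0.0125,0,0],[-0.048,0.0125,0,0],[-0.048,0.0125,0,0],[-0.047,0.0125,0,0]],
  ],
)

```text
time: 19.42
position: [540.1, -240.5, 120.0]
eef_rot: [-3.14, -0.001, 1.685]
ft_force: [0.7, 1.5, -0.2]
width: 37.2
```

Request:
apply_moves(
  rows=[
    [[0,0,0.016,0],[0,0,0.016,0],[0,0,0.016,0],[0,0,0.014,0],[0,0,0,0]],
  ],
)

```text
time: 20.05
position: [539.7, -238.3, 58.6]
eef_rot: [-3.14, -0.001, 1.686]
ft_force: [0.2, -0.2, 0.5]
width: 37.1
```

```bash
cat > d.py <<'E'
from h import *
p=snap('wrist'); save(p,'w9'); z=monitor.read_state()['position'][2]
c=find(p,'spacer_c',z+1); find(p,'spacer',z+1,cut_out); find(p,'tab_top',75)
go([540.3,-238.9,31],1.685)
cv2.imwrite('pics/w9c.png',cv2.resize(cv2.cvtColor(p['color'],cv2.COLOR_RGB2BGR)[80:380,170:470],(500,500),interpolation=cv2.INTER_CUBIC))
E
python3 d.py
```

```text
spacer_c [318.9 303.5] p 0.92 [ 539.6 -239.2   60.6]
spacer [319.3 306.2] p 0.83 [ 540.8 -238.9   60.6]
tab_top [323.  119.3] p 0.92 [ 465.  -246.5   75. ]
at [ 540.6 -239.    60.6] yaw 1.685 t 20.2 w 37.1 -> shift [ 0.2 -0.3 29.6] turn 0.0
```

View pics/w9c.png

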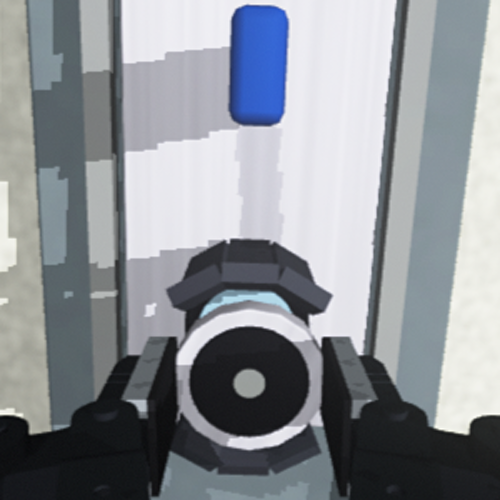

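Request:
apply_moves(
  rows=[
    [[0,0,0.004,0],[0,0,0.005,0],[0,0,0.005,0],[0,0,0.005,0],[0,0,0.004,0]],
  ],
)

```text
time: 20.88
position: [540.2, -239.0, 36.3]
eef_rot: [-3.141, -0.0, 1.685]
ft_force: [0.3, 0.8, 0.3]
width: 37.1
```

Request:
apply_moves(
  rows=[
    [[0,0,0.002,0],[0,0,0.002,0],[0,0,0.001,0],[0,0,0,0],[0,0,0,0]],
  ],
)

```text
time: 21.5
position: [540.3, -239.0, 31.9]
eef_rot: [3.142, 0.0, 1.685]
ft_force: [0.2, -0.2, -1.4]
width: 37.1
```

Request:
apply_moves(
  rows=[
    [[0,0,0,0],[0,0,0,0],[0,0,0,0],[0,0,-0.01,0],[0,0,-0.03,0]],
  ],
  claw=65,
)

```text
time: 22.12
position: [539.6, -238.7, 71.5]
eef_rot: [-3.14, -0.001, 1.685]
ft_force: [0.5, -1.0, 0.0]
width: 55.4
```

Request:
apply_moves(
  rows=[
    [[0,0,-0.03,0],[0,0,-0.03,0],[0,0,-0.03,0],[0,0.006,-0.02,0],[0,0.006,0,0]],
  ],
)

```text
time: 22.75
position: [553.1, -237.8, 183.4]
eef_rot: [3.139, 0.001, 1.685]
ft_force: [-0.5, -0.3, -0.1]
width: 55.5
```

```bash
cat > d.py <<'E'
from h import *
p=snap('wrist'); save(p,'w10')
find(p,'spacer_c',32);find(p,'spacer',32,cut_out); find(p,'lens_c',23)
p=snap('scene'); 
r=cut_out(p,'chest_drawer0'); print(r and (r[0]['p'],r[0]['region'].sum()))
a=atz(p,(440,258),41);b=atz(p,(500,252),41); print('handle ends',a,b,'yaw',np.arctan2(-(b-a)[0],(b-a)[1]))
a=atz(p,(415,270),75);b=atz(p,(545,262),75); print('chest front',a,b,'yaw',np.arctan2(-(b-a)[0],(b-a)[1]))
a=atz(p,(441,400),75);b=atz(p,(592,378),75); print('chest back',a,b,'yaw',np.arctan2(-(b-a)[0],(b-a)[1]))
find(p,'chest_drawer0_handle',41)
go([538,243,160],1.5)
E
python3 d.py
```

```text
spacer_c [319.1 208.7] p 0.97 [ 538.5 -240.6   32. ]
spacer [319.4 212.9] p 0.76 [ 542.  -239.9   32. ]
lens_c none
(0.68, np.int64(845))
handle ends [538.42396825 185.01252089  41.        ] [533.47911312 307.96141474  41.        ] yaw 0.04019712073336566
chest front [583.38391659 120.86453988  75.        ] [584.73866208 369.01104505  75.        ] yaw -0.005459404054311872
chest back [826.35369828 116.20223384  75.        ] [809.99575575 367.51356941  75.        ] yaw 0.06499865802000689
chest_drawer0_handle [469.4 255.2] p 0.56 [536.3 244.9  41. ]
at [ 551.9 -237.5  180.9] yaw 1.685 t 23.1 w 55.5 -> shift [478.9  41.   21.2] turn 0.185
```

Request:
apply_moves(
  rows=[
    [[0.06,0.005,0,0],[0.06,0.005,0,0],[0.06,0.005,0,0],[0.06,0.005,0,0],[0.06,0.005,0,0]],
  ],
)

```text
time: 23.72
position: [542.3, 65.1, 181.6]
eef_rot: [3.142, 0.0, 1.685]
ft_force: [1.4, 1.1, 0.4]
width: 55.4
```

Request:
apply_moves(
  rows=[
    [[0.06,0.005,0,0],[0.06,0.005,0,0],[0.06,0.005,0,0],[0,0,0,0.184],[0,0,0,0.184]],
  ],
  claw=35,
)

```text
time: 24.35
position: [536.8, 244.6, 181.2]
eef_rot: [-3.141, 0.001, 1.313]
ft_force: [-0.4, -0.5, 0.2]
width: 29.6
```

Request:
apply_moves(
  rows=[
    [[0,0,0.006,0.184],[0,0,0.006,0.184],[0,0,0.006,0.184],[0,0,0.006,0.184],[0,0,0.006,0.184]],
  ],
)

```text
time: 24.98
position: [537.0, 243.7, 151.2]
eef_rot: [3.142, 0.001, 0.391]
ft_force: [0.3, 0.2, -0.2]
width: 30.2
```

Request:
apply_moves(
  rows=[
    [[0,0,0.006,0.184],[0,0,0.006,0.184],[0,0,0.006,0],[0,0,0,0],[0,0,0,0]],
  ],
)

```text
time: 25.6
position: [537.3, 243.8, 134.0]
eef_rot: [-3.142, -0.0, 0.032]
ft_force: [-0.8, -0.1, 0.4]
width: 30.1
```

```bash
cat > d.py <<'E'
from h import *
p=snap('wrist'); save(p,'w11')
c=find(p,'chest_drawer0_handle',41)
go([538,243,41],0.03)
E
python3 d.py
```

```text
chest_drawer0_handle [318.3 240.3] p 0.7 [536.  245.2  41. ]
at [537.3 243.9 134.1] yaw 0.03 t 25.7 w 30.0 -> shift [ 0.6  0.9 93.1] turn 0.0
```

View pics/w11.png

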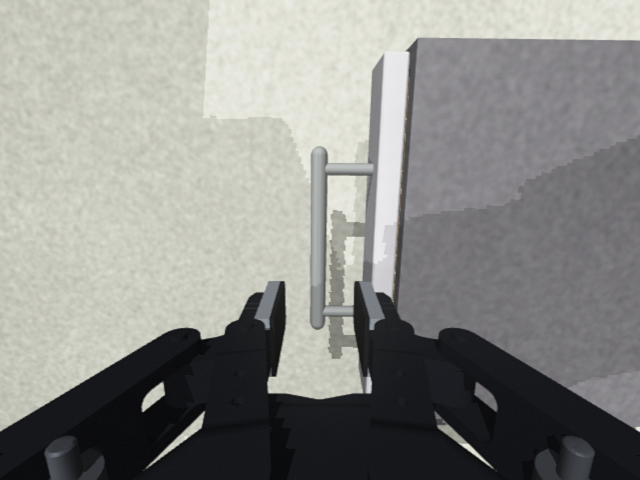

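Request:
apply_moves(
  rows=[
    [[-0.001,0,0.02,0],[0,0,0.02,0],[0,0,0.02,0],[0,0,0.02,0],[0,0,0.02,0]],
  ],
)

```text
time: 26.32
position: [536.1, 243.7, 32.2]
eef_rot: [3.141, 0.0, 0.029]
ft_force: [0.4, 0.7, -0.3]
width: 29.8
```

Request:
apply_moves(
  rows=[
    [[0,0,0.005,0],[0,0,0,0],[0,0,0,0],[0,0,0,0],[0,0,0,0]],
  ],
  claw=0,
)

```text
time: 26.95
position: [535.1, 243.5, 27.2]
eef_rot: [3.141, 0.003, 0.029]
ft_force: [1.1, 2.9, -27.1]
width: 9.1
```

Request:
apply_moves(
  rows=[
    [[-0.01,0,-0.0005,0],[-0.02,0,0,0],[-0.025,0,0,0],[-0.025,0,0,0],[-0.025,0,0,0]],
  ],
)

```text
time: 27.58
position: [428.9, 241.2, 27.3]
eef_rot: [-3.14, 0.003, 0.029]
ft_force: [1.2, 17.4, -35.3]
width: 9.3
```

Request:
apply_moves(
  rows=[
    [[-0.025,0,0,0],[-0.02,0,0,0],[-0.01,0,0,0],[-0.003,0,0,0],[0,0,0,0]],
  ],
)

```text
time: 28.2
position: [371.2, 240.0, 27.3]
eef_rot: [-3.139, 0.003, 0.029]
ft_force: [-1.4, 21.1, -40.6]
width: 9.4
```

Request:
apply_moves(
  rows=[
    [[0,0,0,0],[0,0,0,0],[0,0,0,0],[0,0,-0.02,0],[0,0,-0.03,0]],
  ],
  claw=35,
)

```text
time: 28.82
position: [373.1, 238.8, 79.8]
eef_rot: [3.141, 0.001, 0.029]
ft_force: [-0.2, -0.5, -0.1]
width: 30.0
```

Request:
apply_moves(
  rows=[
    [[0,0,-0.03,0],[0,0,-0.03,0],[0.04,0,-0.02,0],[0.045,0,0,0],[0.045,0,0,0]],
  ],
)

```text
time: 29.45
position: [505.0, 242.8, 160.3]
eef_rot: [-3.141, -0.002, 0.029]
ft_force: [-0.1, 0.1, 0.3]
width: 30.0
```

Request:
apply_moves(
  rows=[
    [[0,0,0,-0.184],[0,0,0,-0.184],[0,0,0,-0.184],[0,0,0,-0.184],[0,0,0,-0.184]],
  ],
  claw=65,
)

```text
time: 30.08
position: [503.5, 242.7, 159.8]
eef_rot: [3.141, -0.001, 0.955]
ft_force: [0.2, 0.5, -0.1]
width: 55.7
```

Request:
apply_moves(
  rows=[
    [[0,0,0,-0.184],[0,0,0,-0.184],[0,0,0,-0.184],[0,0,0,-0.184],[0,0,0,0]],
  ],
)

```text
time: 30.7
position: [503.5, 242.8, 159.8]
eef_rot: [3.141, -0.0, 1.684]
ft_force: [-0.1, 0.4, -0.6]
width: 55.7
```

```bash
cat > d.py <<'E'
from h import *
p=snap('wrist'); save(p,'w12')
for k in ('red','amber','blue'):
    find(p,f'filter_{k}_c',25); find(p,f'filter_{k}',25,cut_out)
find(p,'chest_drawer0_handle',41)
go([500,242,150],1.685)
E
python3 d.py
```

```text
filter_red_c [407.7 197.1] p 0.94 [468.5 308.4  25. ]
filter_red [409.3 197.2] p 0.65 [468.4 309.7  25. ]
filter_amber_c [324.4 179.6] p 0.62 [462.4 241.4  25. ]
filter_amber [324.9 181.1] p 0.6 [463.5 241.9  25. ]
filter_blue_c [242.8 168.4] p 0.83 [461.1 177.6  25. ]
filter_blue [238.1 167.7] p 0.8 [461.  173.9  25. ]
chest_drawer0_handle [335.4  42.5] p 0.73 [370.1 237.6  41. ]
at [503.2 242.8 159.3] yaw 1.684 t 31.1 w 55.7 -> shift [-0.5 -3.3  9.3] turn -0.001
```

View pics/w12.png

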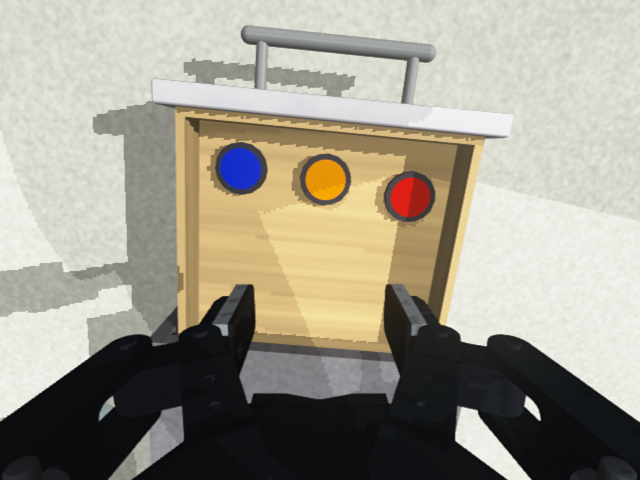

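Request:
apply_moves(
  rows=[
    [[0,-0.02,0.016,0],[0,-0.02,0.016,0],[0,0,0.016,0],[0,0,0.016,0],[0,0,0.016,0]],
  ],
  claw=60,
)

```text
time: 31.72
position: [464.0, 238.3, 78.3]
eef_rot: [-3.142, 0.0, 1.685]
ft_force: [1.0, -0.2, 0.4]
width: 51.6
```

```bash
cat > d.py <<'E'
from h import *
p=snap('wrist'); save(p,'w13')
for k in ('amber','red','blue'):
    find(p,f'filter_{k}_c',25); find(p,f'filter_{k}',25,cut_out)
c=tip_of(p,'filter_amber_c')[0]['centre']
go([*atz(p,c,25)[:2],25.5],1.685)
E
python3 d.py
```

```text
filter_amber_c [323.5 260.8] p 0.91 [462.3 239.9  25. ]
filter_amber [327.6 260.4] p 0.95 [461.8 242.2  25. ]
filter_red_c [435.3 281.2] p 0.77 [467.4 307.5  25. ]
filter_red [440.5 282.5] p 0.81 [467.8 310.7  25. ]
filter_blue_c [216.3 247.1] p 0.88 [461.2 177.1  25. ]
filter_blue [215.7 245.6] p 0.92 [460.3 176.7  25. ]
at [463.8 238.4  79.9] yaw 1.685 t 32.1 w 51.4 -> shift [ 1.6 -1.4 54.4] turn -0.0
```

View pics/w13.png

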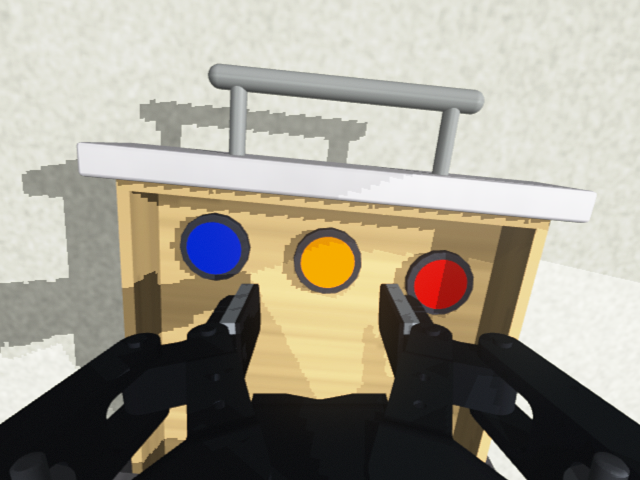

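Request:
apply_moves(
  rows=[
    [[0.001,-0.001,0.012,0],[0.001,0,0.012,0],[0,0,0.012,0],[0,0,0.012,0],[0,0,0.003,0]],
  ],
)

```text
time: 32.75
position: [461.8, 239.9, 27.1]
eef_rot: [-3.14, 0.001, 1.685]
ft_force: [0.3, -0.8, -0.3]
width: 51.1
```

Request:
apply_moves(
  rows=[
    [[0,0,0.002,0],[0,0,0,0],[0,0,0,0],[0,0,0,0],[0,0,0,0]],
  ],
  claw=0,
)

```text
time: 33.38
position: [463.4, 240.6, 28.0]
eef_rot: [3.139, -0.001, 1.685]
ft_force: [0.8, 0.1, 10.2]
width: 0.5
```

Request:
apply_moves(
  rows=[
    [[0,0,-0.01,0],[0,0,-0.025,0],[0,0,-0.025,0],[0,0,-0.025,0],[0,0,-0.02,0]],
  ],
)

```text
time: 34.0
position: [462.4, 240.2, 133.0]
eef_rot: [3.141, -0.0, 1.685]
ft_force: [-0.7, -0.5, 0.2]
width: 0.2
```

```bash
cat > d.py <<'E'
from h import *
p=snap('wrist'); save(p,'w14'); z=monitor.read_state()['position'][2]
for k in ('amber',):
    find(p,f'filter_{k}_c',z); find(p,f'filter_{k}',z,cut_out)
find(p,'filter_blue_c',25);find(p,'filter_red_c',25)
go([540.3,-238.9,140],1.685)
E
python3 d.py
```

```text
filter_amber_c [320.9 238.1] p 0.65 [432.8 236.7 135.5]
filter_amber [320.1 239. ] p 0.63 [433.2 236.4 135.5]
filter_blue_c [234.3 228.4] p 0.9 [461.6 176.8  25. ]
filter_red_c [412.6 254.7] p 0.9 [466.5 310.1  25. ]
at [462.  240.  130.5] yaw 1.685 t 34.2 w 0.1 -> shift [-484.7   23.2   -9.4] turn -0.0
```

Request:
apply_moves(
  rows=[
    [[0,0,0.012,0],[0,0,0.012,0],[0,0,0.012,0],[0,0,0.012,0],[0,0,0.003,0]],
  ],
  claw=60,
)

```text
time: 34.88
position: [461.9, 240.0, 79.1]
eef_rot: [-3.14, 0.0, 1.685]
ft_force: [-0.6, 0.2, 0.3]
width: 51.5
```

```bash
python3 d.py >/dev/null; cat > d.py <<'E'
from h import *
p=snap('wrist'); save(p,'w14')
c=find(p,'filter_amber_c',25); find(p,'filter_amber',25,cut_out)
for i in range(4):
  go([*atz(p,c,25)[:2],22.5],1.685); 
E
python3 d.py
```

```text
filter_amber_c [322.4 261.6] p 0.97 [462.3 241.4  25. ]
filter_amber [321.6 264. ] p 0.97 [463.9 241.1  25. ]
at [462.4 240.2  80.7] yaw 1.685 t 35.3 w 51.1 -> shift [ 1.1  0.  58.2] turn 0.0
at [462.4 240.2  80.7] yaw 1.685 t 35.3 w 51.1 -> shift [ 1.1  0.  58.2] turn 0.0
at [462.4 240.2  80.7] yaw 1.685 t 35.3 w 51.1 -> shift [ 1.1  0.  58.2] turn 0.0
at [462.4 240.2  80.7] yaw 1.685 t 35.3 w 51.1 -> shift [ 1.1  0.  58.2] turn 0.0
```

Request:
apply_moves(
  rows=[
    [[0.001,0,0.014,0],[0,0,0.014,0],[0,0,0.014,0],[0,0,0.013,0],[0,0,0,0]],
  ],
)

```text
time: 35.9
position: [461.6, 240.8, 23.9]
eef_rot: [-3.14, 0.001, 1.685]
ft_force: [-0.6, 0.3, 0.5]
width: 51.2
```

Request:
apply_moves(
  rows=[
    [[0,0,0.001,0],[0,0,0.0015,0],[0,0,0,0],[0,0,0,0],[0,0,0,0]],
  ],
)

```text
time: 36.52
position: [462.2, 241.2, 22.9]
eef_rot: [3.141, -0.0, 1.685]
ft_force: [-0.0, 0.3, -0.2]
width: 51.4
```

Request:
apply_moves(
  rows=[
    [[0,0,0,0],[0,0,0,0],[0,0,0,0],[0,0,0,0],[0,0,0,0]],
  ],
  claw=0,
)

```text
time: 37.15
position: [462.5, 241.1, 23.3]
eef_rot: [3.141, -0.0, 1.685]
ft_force: [-0.9, -0.8, 5.4]
width: 36.7
```

Request:
apply_moves(
  rows=[
    [[0,0,-0.01,0],[0,0,-0.025,0],[0,0,-0.025,0],[0,0,-0.03,0],[0,0,-0.03,0]],
  ],
)

```text
time: 37.78
position: [462.0, 241.1, 144.3]
eef_rot: [3.141, -0.0, 1.685]
ft_force: [-0.0, -0.1, -0.3]
width: 36.9
```

Request:
apply_moves(
  rows=[
    [[-0.0539,0.0026,0,0],[-0.0539,0.0026,0,0],[-0.0539,0.0026,0,0],[-0.0539,0.0026,0,0],[-0.0539,0.0026,0,0]],
  ],
)

```text
time: 38.4
position: [505.8, -26.9, 143.6]
eef_rot: [3.141, 0.0, 1.685]
ft_force: [1.1, 0.6, -0.7]
width: 37.0
```

Request:
apply_moves(
  rows=[
    [[-0.0539,0.0026,0,0],[-0.0539,0.0026,0,0],[-0.0539,0.0026,0,0],[-0.0539,0.0026,0,0],[0,0,0,0]],
  ],
)

```text
time: 39.02
position: [540.6, -241.0, 142.8]
eef_rot: [-3.141, 0.0, 1.682]
ft_force: [-0.0, 1.2, 0.0]
width: 36.5
```

```bash
cat > e.py <<'E'
from h import *
import sys
k=sys.argv[1]
p=snap('wrist'); save(p,'e_'+k+sys.argv[2]); z=monitor.read_state()['position'][2]
find(p,k+'_c',z); find(p,k,z,cut_out); find(p,'tab_top',75); find(p,'spacer_c',32)
go([540.3,-238.9,63],1.685)
E
python3 e.py filter_amber 0
```

```text
filter_amber_c [319.4 305.5] p 0.62 [ 542.3 -241.5  142.8]
filter_amber [318.9 305. ] p 0.73 [ 542.  -241.7  142.8]
tab_top [325.7 128.5] p 0.97 [ 464.7 -246.6   75. ]
spacer_c [324.3 236.5] p 0.94 [ 538.9 -238.2   32. ]
at [ 540.7 -237.1  143.1] yaw 1.686 t 39.3 w 36.9 -> shift [-1.8 -0.6 80.1] turn 0.001
```

Request:
apply_moves(
  rows=[
    [[-0.001,-0.001,0.02,0],[0,0,0.02,0],[0,0,0.02,0],[0,0,0.015,0],[0,0,0,0]],
  ],
)

```text
time: 39.9
position: [539.2, -239.0, 66.2]
eef_rot: [-3.14, -0.001, 1.685]
ft_force: [-0.2, 1.1, 0.4]
width: 36.8
```

Request:
apply_moves(
  rows=[
    [[0,0,0.002,0],[0,0,0,0],[0,0,0,0],[0,0,0,0],[0,0,0,0]],
  ],
)

```text
time: 40.52
position: [539.8, -239.3, 65.9]
eef_rot: [3.141, 0.0, 1.685]
ft_force: [0.2, -0.5, -0.5]
width: 36.8
```

```bash
python3 e.py filter_amber 1; python3 -c "
import cv2;a=cv2.imread('pics/e_filter_amber1.png');cv2.imwrite('pics/e1c.png',cv2.resize(a[180:400,210:430],(550,550),interpolation=cv2.INTER_CUBIC))"
```

```text
filter_amber_c [315.3 300.8] p 0.91 [ 539.5 -241.8   65.9]
filter_amber [318.7 305.1] p 0.82 [ 541.4 -240.1   65.9]
tab_top [325.2 123.4] p 0.82 [ 465.9 -246.4   75. ]
spacer_c [318.3 276.1] p 0.96 [ 540.7 -240.4   32. ]
at [ 539.8 -239.2   65.8] yaw 1.685 t 40.8 w 36.8 -> shift [0.3 0.5 2.8] turn 0.0
```

View pics/e1c.png

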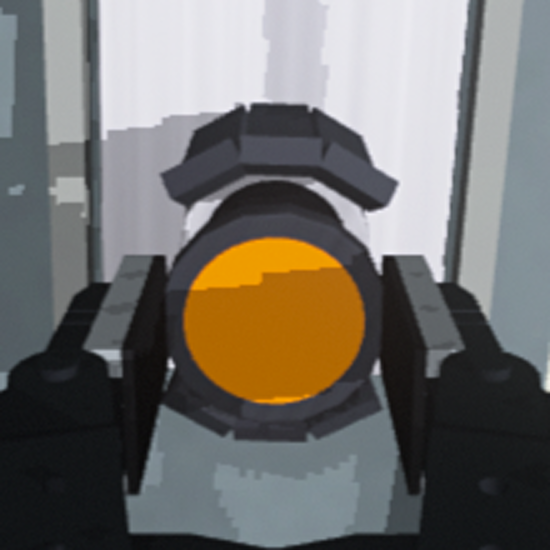

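Request:
apply_moves(
  rows=[
    [[0,0,0.004,0],[0,0,0.005,0],[0,0,0.005,0],[0,0,0.005,0],[0,0,0.005,0]],
  ],
)

```text
time: 41.4
position: [539.8, -239.2, 41.4]
eef_rot: [-3.141, -0.0, 1.685]
ft_force: [0.6, -0.4, 0.3]
width: 36.6
```

Request:
apply_moves(
  rows=[
    [[0,0,0.002,0],[0,0,0.001,0],[0,0,0,0],[0,0,0,0],[0,0,0,0]],
  ],
)

```text
time: 42.02
position: [539.9, -239.3, 39.0]
eef_rot: [3.141, 0.0, 1.685]
ft_force: [1.2, -0.7, 1.3]
width: 37.1
```

Request:
apply_moves(
  rows=[
    [[0,0,0,0],[0,0,0,0],[0,0,0,0],[0,0,-0.01,0],[0,0,-0.03,0]],
  ],
  claw=60,
)

```text
time: 42.65
position: [539.2, -238.9, 78.5]
eef_rot: [-3.14, -0.001, 1.685]
ft_force: [-0.1, 0.2, 0.7]
width: 51.2
```

Request:
apply_moves(
  rows=[
    [[0,0,-0.03,0],[0,0,-0.03,0],[0,0,-0.02,0],[0,0,0,0],[0,0,0,0]],
  ],
)

```text
time: 43.28
position: [539.5, -239.1, 157.7]
eef_rot: [-3.14, -0.001, 1.685]
ft_force: [0.1, -0.0, -0.6]
width: 51.0
```

```bash
cat > e.py <<'E'
from h import *
import sys
k=sys.argv[1]
p=snap('wrist'); save(p,'e_'+k+sys.argv[2]); z=float(sys.argv[3]) or monitor.read_state()['position'][2]
c=find(p,k+'_c',z); find(p,k,z,cut_out); find(p,'tab_top',75); find(p,'spacer_c',32)
if len(sys.argv)>4: go([float(v) for v in sys.argv[4:7]],float(sys.argv[7]))
else: go([*atz(p,c,z)[:2],22.5],0.02)
E
python3 e.py filter_amber 2 39  467 310 130 0.02
```

```text
filter_amber_c [319.8 239.8] p 0.66 [ 542.7 -239.    39. ]
filter_amber [320.2 238.9] p 0.97 [ 541.9 -238.8   39. ]
tab_top [321.6 131.5] p 0.97 [ 464.8 -247.    75. ]
spacer_c none
at [ 539.6 -239.1  158. ] yaw 1.685 t 43.5 w 51.3 -> shift [553.8  -9.5  28.4] turn 1.665
```

Request:
apply_moves(
  rows=[
    [[0.0555,-0.001,0,0],[0.0555,-0.001,0,0],[0.0555,-0.001,0,0],[0.0555,-0.001,0,0],[0.0555,-0.001,0,0]],
  ],
)

```text
time: 44.15
position: [502.6, 37.5, 158.7]
eef_rot: [3.142, 0.0, 1.685]
ft_force: [0.9, 0.0, 0.6]
width: 50.8
```

Request:
apply_moves(
  rows=[
    [[0.0555,-0.001,0,0],[0.0555,-0.001,0,0],[0.0555,-0.001,0,0],[0.0555,-0.001,0,0],[0.0555,-0.001,0,0]],
  ],
)

```text
time: 44.78
position: [466.0, 312.8, 158.7]
eef_rot: [3.142, 0.0, 1.685]
ft_force: [1.5, -0.5, -0.5]
width: 51.5
```

Request:
apply_moves(
  rows=[
    [[0,0,0,0.185],[0,0,0,0.185],[0,0,0,0.185],[0,0,0,0.185],[0,0,0,0.185]],
  ],
)

```text
time: 45.4
position: [466.5, 311.0, 158.4]
eef_rot: [-3.141, 0.0, 0.754]
ft_force: [0.4, 0.8, 0.1]
width: 51.3
```

Request:
apply_moves(
  rows=[
    [[0,0,0.01,0.185],[0,0,0.01,0.185],[0,0,0.01,0.185],[0,0,0.01,0.185],[0,0,0,0]],
  ],
)

```text
time: 46.02
position: [466.2, 310.8, 117.9]
eef_rot: [3.141, 0.001, 0.021]
ft_force: [0.2, 0.3, 1.0]
width: 51.2
```

```bash
python3 e.py filter_red 0 25
```

```text
filter_red_c [323.1 242.2] p 0.79 [468.2 310.8  25. ]
filter_red [325.  247.3] p 0.92 [469.6 307.1  25. ]
tab_top none
spacer_c none
at [466.8 311.1 119.3] yaw 0.023 t 46.3 w 51.3 -> shift [ 1.4  0.4 96.8] turn 0.003
```

Request:
apply_moves(
  rows=[
    [[0.0015,0.001,0.015,0],[0.0015,0.0005,0.014,0],[0,0,0.014,0],[0,0,0.01,0],[0,0,0,0]],
  ],
  claw=55,
)

```text
time: 46.9
position: [469.3, 309.4, 64.8]
eef_rot: [3.141, 0.001, 0.02]
ft_force: [-0.5, 1.2, 0.3]
width: 46.7
```

```bash
python3 e.py filter_red 1 25
```

```text
filter_red_c [322.4 266.9] p 0.9 [470.4 310.   25. ]
filter_red [320.5 266.8] p 0.77 [469.3 310.   25. ]
tab_top [323.  268.5] p 0.37 [469.9 327.   75. ]
spacer_c none
at [469.9 309.7  66.4] yaw 0.02 t 47.1 w 46.8 -> shift [ 0.5 -0.2 43.9] turn 0.0
```

View pics/e_filter_red1.png

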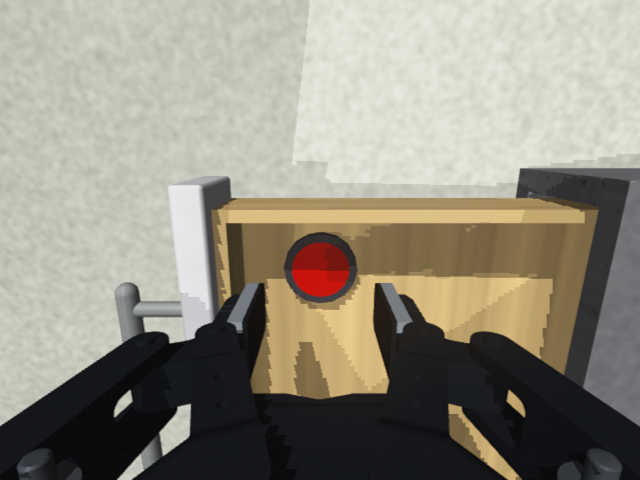

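Request:
apply_moves(
  rows=[
    [[0.001,0,0.01,0],[0,0,0.01,0],[0,0,0.01,0],[0,0,0,0],[0,0,0,0]],
  ],
)

```text
time: 47.78
position: [470.7, 309.6, 35.9]
eef_rot: [-3.142, -0.0, 0.02]
ft_force: [-0.6, -0.2, -0.2]
width: 46.9
```

Request:
apply_moves(
  rows=[
    [[0,0,0.006,0],[0,0,0.005,0],[0,0,0.002,0],[0,0,0,0],[0,0,0,0]],
  ],
)

```text
time: 48.4
position: [470.7, 309.7, 22.9]
eef_rot: [-3.142, -0.0, 0.02]
ft_force: [0.3, -0.6, -0.0]
width: 47.0
```

Request:
apply_moves(
  rows=[
    [[0,0,0,0],[0,0,0,0],[0,0,0,0],[0,0,0,0],[0,0,0,0]],
  ],
  claw=0,
)

```text
time: 49.02
position: [471.0, 309.7, 23.4]
eef_rot: [-3.141, -0.001, 0.02]
ft_force: [0.2, -1.4, 6.0]
width: 37.0
```

Request:
apply_moves(
  rows=[
    [[0,0,-0.01,0],[0,0,-0.025,0],[0,0,-0.025,0],[0,0,-0.03,0],[0,0,-0.03,-0.185]],
  ],
)

```text
time: 49.65
position: [470.5, 309.5, 144.3]
eef_rot: [-3.141, -0.0, 0.208]
ft_force: [0.9, -0.1, -0.2]
width: 37.1
```

Request:
apply_moves(
  rows=[
    [[0,0,0,-0.185],[0,0,0,-0.185],[0,0,0,-0.185],[0,0,0,-0.185],[0,0,0,-0.185]],
  ],
)

```text
time: 50.28
position: [470.6, 309.6, 143.4]
eef_rot: [3.142, -0.0, 1.136]
ft_force: [-0.0, -0.2, 0.3]
width: 36.9
```

Request:
apply_moves(
  rows=[
    [[0,0,0,-0.185],[0,0,0,-0.185],[0,0,0,-0.185],[0,0,0,0],[0,0,0,0]],
  ],
)

```text
time: 50.9
position: [470.6, 309.6, 143.1]
eef_rot: [3.141, -0.0, 1.681]
ft_force: [0.0, 1.0, -0.5]
width: 36.8
```

Request:
apply_moves(
  rows=[
    [[-0.0553,0.0006,0,0],[-0.0553,0.0006,0,0],[-0.0553,0.0006,0,0],[-0.0553,0.0006,0,0],[-0.0553,0.0006,0,0]],
  ],
)

```text
time: 51.52
position: [505.1, 33.5, 143.1]
eef_rot: [3.141, 0.0, 1.681]
ft_force: [0.9, 0.1, 0.7]
width: 36.9
```

Request:
apply_moves(
  rows=[
    [[-0.0553,0.0006,0,0],[-0.0553,0.0006,0,0],[-0.0553,0.0006,0,0],[-0.0553,0.0006,0,0],[-0.0553,0.0006,0,0]],
  ],
)

```text
time: 52.15
position: [539.6, -241.1, 143.1]
eef_rot: [3.141, 0.0, 1.681]
ft_force: [1.5, 0.4, -0.7]
width: 36.9
```

Request:
apply_moves(
  rows=[
    [[0,0,0.01,0],[0,0,0.01,0],[0,0,0.01,0],[0,0,0,0],[0,0,0,0]],
  ],
)

```text
time: 52.78
position: [539.8, -238.7, 113.2]
eef_rot: [3.141, 0.0, 1.686]
ft_force: [-0.1, 0.4, 0.1]
width: 37.1
```

```bash
python3 e.py filter_red 2 0 540.3 -238.9 66 1.685
```

```text
filter_red_c [316.5 299.8] p 0.59 [ 538.9 -240.7  113.3]
filter_red [318.4 297.8] p 0.96 [ 537.9 -240.   113.3]
tab_top [324.3 130.4] p 0.7 [ 466.4 -245.5   75. ]
spacer_c none
at [ 539.7 -239.1  113.1] yaw 1.685 t 53.0 w 36.8 -> shift [ 0.1  0.6 47.1] turn 0.0
```

Request:
apply_moves(
  rows=[
    [[0,0.0015,0.012,0],[0,0,0.012,0],[0,0,0.012,0],[0,0,0.01,0],[0,0,0.003,0]],
  ],
)

```text
time: 53.65
position: [540.8, -238.8, 62.8]
eef_rot: [-3.141, -0.001, 1.685]
ft_force: [-0.4, -1.5, 0.3]
width: 36.5
```

```bash
python3 e.py filter_red 3 0 540.3 -238.9 44.5 1.685
```

```text
filter_red_c [319.4 298.8] p 0.76 [ 539.3 -239.7   62.9]
filter_red [317.1 301.5] p 0.91 [ 540.7 -240.5   62.9]
tab_top [326.3 114.7] p 0.72 [ 464.1 -246.    75. ]
spacer_c none
at [ 541.3 -239.1   64.3] yaw 1.685 t 53.9 w 37.0 -> shift [ 0.3 -1.  19.8] turn -0.0
```

Request:
apply_moves(
  rows=[
    [[0,0,0.003,0],[0,0,0.003,0],[0,0,0.003,0],[0,0,0.003,0],[0,0,0,0]],
  ],
)

```text
time: 54.52
position: [541.0, -238.9, 51.5]
eef_rot: [-3.141, -0.0, 1.685]
ft_force: [0.3, 0.5, 0.5]
width: 36.6
```

Request:
apply_moves(
  rows=[
    [[0,0,0.002,0],[0,0,0.002,0],[0,0,0.002,0],[0,0,0.001,0],[0,0,0,0]],
  ],
)

```text
time: 55.15
position: [541.1, -239.0, 44.7]
eef_rot: [-3.141, -0.0, 1.685]
ft_force: [-0.2, -0.6, -0.8]
width: 37.1
```

Request:
apply_moves(
  rows=[
    [[0,0,0,0],[0,0,0,0],[0,0,0,0],[0,0,-0.01,0],[0,0,-0.03,0]],
  ],
  claw=60,
)

```text
time: 55.78
position: [540.5, -238.7, 84.5]
eef_rot: [-3.14, -0.001, 1.685]
ft_force: [-0.0, 0.4, 0.6]
width: 51.2
```

Request:
apply_moves(
  rows=[
    [[0,0,-0.03,0],[0,0,-0.03,0],[0,0,-0.02,0],[0,0,0,0],[0,0,0,0]],
  ],
)

```text
time: 56.4
position: [540.8, -238.8, 163.7]
eef_rot: [-3.141, -0.001, 1.685]
ft_force: [-0.1, -0.2, -0.8]
width: 51.0
```

```bash
python3 e.py filter_red 4 45  463 179 160 0.8
```

```text
filter_red_c [319.5 235.2] p 0.93 [ 540.4 -239.3   45. ]
filter_red [318.6 235.4] p 0.72 [ 540.6 -240.    45. ]
tab_top [320.8 130. ] p 0.83 [ 465.1 -247.3   75. ]
spacer_c none
at [ 540.9 -238.8  164. ] yaw 1.685 t 56.6 w 51.0 -> shift [424.  -29.8   4.3] turn 0.885
```

Request:
apply_moves(
  rows=[
    [[0.053,-0.0037,0,0],[0.053,-0.0037,0,0],[0.053,-0.0037,0,0],[0.053,-0.0037,0,0],[0.053,-0.0037,0,0]],
  ],
)

```text
time: 57.28
position: [491.9, 23.7, 164.6]
eef_rot: [3.142, -0.0, 1.685]
ft_force: [0.7, 1.2, 0.3]
width: 50.8
```

Request:
apply_moves(
  rows=[
    [[0.053,-0.0037,0,0],[0.053,-0.0037,0,0],[0.053,-0.0037,0,0],[0,0,0.01,0.177],[0,0,0.01,0.177]],
  ],
  claw=54,
)

```text
time: 57.9
position: [463.1, 179.7, 144.3]
eef_rot: [-3.141, 0.0, 1.327]
ft_force: [0.8, 0.5, -0.2]
width: 45.9
```

Request:
apply_moves(
  rows=[
    [[0,0,0.015,0.177],[0,0,0.015,0.177],[0,0,0.015,0.177],[0,0,0.015,0],[0,0,0,0]],
  ],
)

```text
time: 58.52
position: [462.8, 178.7, 83.6]
eef_rot: [-3.141, 0.002, 0.804]
ft_force: [-0.4, -0.7, 1.1]
width: 46.1
```

```bash
python3 e.py filter_blue 0 25 461 177 22.5 0.8
```

```text
filter_blue_c [316.7 261.9] p 0.72 [462.4 175.4  25. ]
filter_blue [316.9 260.4] p 0.73 [461.8 176.2  25. ]
tab_top none
spacer_c none
at [463.7 179.   85.4] yaw 0.801 t 58.8 w 46.2 -> shift [-3.4 -0.5 62.9] turn 0.001
```

View pics/e_filter_blue0.png

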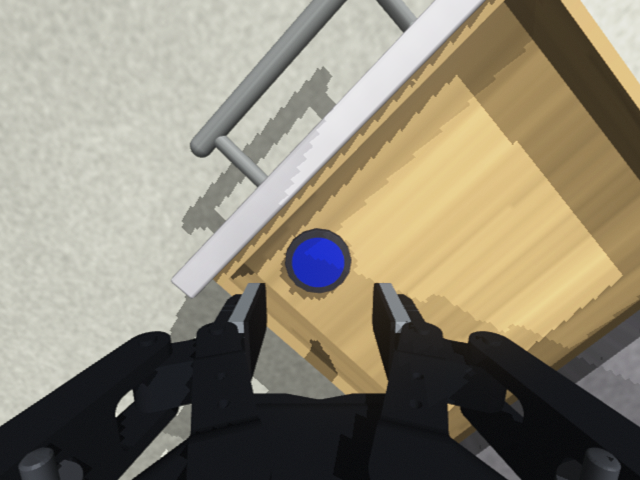

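Request:
apply_moves(
  rows=[
    [[-0.003,0,0.014,0],[0,0,0.014,0],[0,0,0.014,0],[0,0,0.01,0],[0,0,0,0]],
  ],
  claw=0,
)

```text
time: 59.4
position: [460.9, 176.6, 31.8]
eef_rot: [-3.141, 0.001, 0.8]
ft_force: [-0.8, 0.1, -0.7]
width: -0.1
```

Request:
apply_moves(
  rows=[
    [[0,0,0.002,0],[0,0,0.002,0],[0,0,0.001,0],[0,0,0,0],[0,0,0,0]],
  ],
)

```text
time: 60.02
position: [461.5, 176.8, 28.0]
eef_rot: [3.141, -0.0, 0.8]
ft_force: [1.3, 0.2, 2.6]
width: -0.1
```

Request:
apply_moves(
  rows=[
    [[0,0,0.001,0],[0.004,0,0,0],[0.004,0,0,0],[0.004,0,0,0],[0.004,0,0,0]],
  ],
)

```text
time: 60.65
position: [473.3, 187.9, 28.0]
eef_rot: [3.14, -0.001, 0.8]
ft_force: [-1.3, -7.8, 13.2]
width: -0.2
```

Request:
apply_moves(
  rows=[
    [[0.004,0,0,0],[0.004,0,0,0],[0,0,-0.01,0],[0,0,-0.02,0],[0,0,-0.025,0]],
  ],
)

```text
time: 61.28
position: [477.8, 193.9, 83.1]
eef_rot: [-3.141, 0.0, 0.8]
ft_force: [0.3, 0.1, 0.6]
width: 0.2
```

```bash
python3 e.py filter_blue 1 25 475 190 80 0.8
```

```text
filter_blue_c [323.4 262.4] p 0.88 [480.3 193.5  25. ]
filter_blue [324.2 260.6] p 0.97 [479.9 194.6  25. ]
tab_top none
spacer_c [322.5 264.3] p 0.66 [479.1 193.9  32. ]
at [477.8 193.9  81.8] yaw 0.8 t 61.5 w -0.2 -> shift [-4.8  0.7  1.8] turn 0.0
```

Request:
apply_moves(
  rows=[
    [[0.0015,0.0015,0,-0.177],[0,0,0,-0.177],[0,0,0,-0.177],[0,0,0,-0.177],[0,0,0,-0.177]],
  ],
  claw=60,
)

```text
time: 62.15
position: [479.7, 193.8, 80.9]
eef_rot: [-3.14, 0.0, 1.691]
ft_force: [0.3, 0.2, 0.4]
width: 51.3
```

Request:
apply_moves(
  rows=[
    [[0,0,0.01,0],[0,0,0.01,0],[0,0,0,0],[0,0,0,0],[0,0,0,0]],
  ],
)

```text
time: 62.78
position: [480.3, 194.1, 62.1]
eef_rot: [3.141, -0.0, 1.684]
ft_force: [-0.3, -0.6, 0.4]
width: 51.2
```

```bash
python3 e.py filter_blue 2 25 480 194 22.5 1.685
```

```text
filter_blue_c [320.5 271.6] p 0.92 [479.7 193.9  25. ]
filter_blue [319.  271.3] p 0.77 [479.6 193.1  25. ]
tab_top none
spacer_c none
at [480.2 194.   62. ] yaw 1.685 t 63.0 w 51.4 -> shift [ 0.  -0.2 39.5] turn -0.0
```

Request:
apply_moves(
  rows=[
    [[0,0,0.012,0],[0,0,0.012,0],[0,0,0.01,0],[0,0,0.004,0],[0,0,0.001,0]],
  ],
)

```text
time: 63.65
position: [480.1, 194.0, 22.5]
eef_rot: [-3.141, 0.0, 1.685]
ft_force: [-0.1, 0.0, 0.6]
width: 51.2
```

Request:
apply_moves(
  rows=[
    [[0,0,0,0],[0,0,0,0],[0,0,0,0],[0,0,0,0],[0,0,0,0]],
  ],
  claw=0,
)

```text
time: 64.28
position: [480.5, 194.1, 23.3]
eef_rot: [3.141, -0.0, 1.685]
ft_force: [-0.4, -0.3, 6.1]
width: 36.9
```

Request:
apply_moves(
  rows=[
    [[0,0,-0.01,0],[0,0,-0.025,0],[0,0,-0.025,0],[0,0,-0.03,0],[0,0,-0.03,0]],
  ],
)

```text
time: 64.9
position: [479.9, 194.0, 144.2]
eef_rot: [-3.141, -0.0, 1.685]
ft_force: [-1.1, 0.9, -0.1]
width: 36.9
```

```bash
python3 e.py filter_blue 3 0 540.5 -238.9 143 1.685
```

```text
filter_blue_c [321.2 300.9] p 0.94 [477.3 193.7 148.5]
filter_blue [319.4 300.4] p 0.6 [477.2 193.  148.5]
tab_top none
spacer_c none
at [479.9 193.9 142.4] yaw 1.685 t 65.2 w 37.2 -> shift [-436.9   10.9   -0.6] turn 0.0
```

Request:
apply_moves(
  rows=[
    [[-0.0546,0.0014,0,0],[-0.0546,0.0014,0,0],[-0.0546,0.0014,0,0],[-0.0546,0.0014,0,0],[-0.0546,0.0014,0,0]],
  ],
)

```text
time: 65.78
position: [517.7, -78.1, 141.8]
eef_rot: [-3.14, -0.0, 1.685]
ft_force: [0.7, 1.7, 0.2]
width: 36.9
```

Request:
apply_moves(
  rows=[
    [[-0.0546,0.0014,0,0],[-0.0546,0.0014,0,0],[-0.0546,0.0014,0,0],[0,0,0,0],[0,0,0,0]],
  ],
)

```text
time: 66.4
position: [540.6, -238.3, 141.7]
eef_rot: [-3.14, -0.001, 1.685]
ft_force: [1.2, -0.8, -0.1]
width: 37.0
```

Request:
apply_moves(
  rows=[
    [[0,0,0.02,0],[0,0,0.02,0],[0,0,0.02,0],[0,0,0.01,0],[0,0,0,0]],
  ],
)

```text
time: 67.03
position: [540.8, -238.5, 71.8]
eef_rot: [-3.14, -0.001, 1.685]
ft_force: [0.9, -0.1, -0.4]
width: 36.8
```

```bash
python3 e.py filter_blue 4 0 540.5 -238.9 50 1.685
```

```text
filter_blue_c [319.5 303. ] p 0.94 [ 540.8 -239.1   72.8]
filter_blue [319.3 301.5] p 0.93 [ 540.1 -239.3   72.8]
tab_top [323.5 118.9] p 0.78 [ 464.9 -246.4   75. ]
spacer_c none
at [ 541.4 -238.9   73.5] yaw 1.685 t 67.3 w 37.2 -> shift [ 0.1 -0.9 23.5] turn -0.0
```

Request:
apply_moves(
  rows=[
    [[0,0,0.005,0],[0,0,0.004,0],[0,0,0.004,0],[0,0,0.004,0],[0,0,0,0]],
  ],
)

```text
time: 67.9
position: [540.9, -238.6, 55.4]
eef_rot: [-3.141, -0.0, 1.685]
ft_force: [-0.4, -0.4, -0.7]
width: 36.7
```

Request:
apply_moves(
  rows=[
    [[0,0,0.002,0],[0,0,0.002,0],[0,0,0.001,0],[0,0,0,0],[0,0,0,0]],
  ],
)

```text
time: 68.53
position: [541.1, -238.7, 50.9]
eef_rot: [3.141, 0.0, 1.685]
ft_force: [0.7, 0.0, -0.3]
width: 37.1
```

Request:
apply_moves(
  rows=[
    [[0,0,0,0],[0,0,0,0],[0,0,0,0],[0,0,-0.01,0],[0,0,-0.03,0]],
  ],
  claw=60,
)

```text
time: 69.15
position: [540.4, -238.4, 90.5]
eef_rot: [-3.14, -0.001, 1.685]
ft_force: [0.8, -0.0, 0.5]
width: 51.1
```

Request:
apply_moves(
  rows=[
    [[0,0,-0.03,0],[0,0,-0.03,0],[0,0,-0.01,0],[0,0,0,0],[0,0,0,0]],
  ],
)

```text
time: 69.78
position: [540.6, -238.5, 159.4]
eef_rot: [-3.14, -0.001, 1.685]
ft_force: [-0.3, 0.3, 0.1]
width: 51.2
```

```bash
python3 e.py filter_blue 5 51 465 -246.5 150 1.685; python3 - <<'E'
import cv2
a=cv2.imread('pics/e_filter_blue5.png')[60:360,170:470]; cv2.imwrite('pics/f1.png',cv2.resize(a,(500,500),interpolation=cv2.INTER_CUBIC))
E
```

```text
filter_blue_c [318.8 240.2] p 0.74 [ 541.5 -239.4   51. ]
filter_blue [318.  239.1] p 0.92 [ 540.7 -240.1   51. ]
tab_top [322.1 266.2] p 0.67 [ 553.1 -235.8   75. ]
spacer_c none
at [ 540.9 -238.6  160.2] yaw 1.685 t 70.0 w 51.2 -> shift [  0.8 -76.3  10.2] turn -0.0
```

```bash
python3 - <<'E'
import cv2,numpy as np
for f,lo,hi,d in (('e_filter_amber2',(10,150,60),(30,255,255),158+142-39),('e_filter_red4',(0,150,60),(8,255,255),164+142-45),('e_filter_blue5',(105,150,60),(130,255,255),160+142-51),('e_filter_blue2',(105,150,60),(130,255,255),62+142-28)):
    a=cv2.cvtColor(cv2.imread(f'pics/{f}.png'),cv2.COLOR_BGR2HSV); m=cv2.inRange(a,lo,hi)
    if 'blue5' in f: m[:170]=0
    n,l,s,c=cv2.connectedComponentsWithStats(m); i=1+np.argmax(s[1:,4]); cnt=cv2.findContours((l==i).astype(np.uint8),0,1)[0][0]
    e=cv2.fitEllipse(cnt); print(f,np.round(e[0],1),np.round(e[1],1),round(e[2]),'size*depth',round(max(e[1])*d),'area',s[i,4])
E
```

```text
e_filter_amber2 [318.8 238.1] [38.8 40.4] 90 size*depth 10547 area 1286
e_filter_red4 [318.6 235.1] [36.1 39.1] 89 size*depth 10193 area 1006
e_filter_blue5 [318.7 239.9] [40.6 42.2] 92 size*depth 10598 area 1404
e_filter_blue2 [319.4 273.1] [54.1 57.3] 91 size*depth 10089 area 2516
```

Request:
apply_moves(
  rows=[
    [[0,-0.025,0,0],[0,-0.025,0,0],[0,-0.026,0,0],[0,0,0.02,0],[0,0,0.02,0]],
  ],
  claw=45,
)

```text
time: 70.65
position: [465.7, -247.3, 119.4]
eef_rot: [3.142, -0.0, 1.685]
ft_force: [0.0, -0.4, -0.8]
width: 38.4
```

Request:
apply_moves(
  rows=[
    [[0.001,0,0.02,0],[0,0,0.02,0],[0,0,0.02,0],[0,0,0.01,0],[0,0,0,0]],
  ],
)

```text
time: 71.28
position: [465.2, -246.2, 50.1]
eef_rot: [-3.141, -0.001, 1.685]
ft_force: [-0.2, -0.4, 0.4]
width: 38.4
```

Request:
apply_moves(
  rows=[
    [[0,0,0,0],[0,0,0,0],[0,0,0,0],[0,0,0,0],[0,0,0,0]],
  ],
  claw=0,
)

```text
time: 71.9
position: [465.8, -245.1, 51.7]
eef_rot: [3.141, -0.002, 1.685]
ft_force: [-1.5, 14.0, 7.4]
width: 11.5
```

Request:
apply_moves(
  rows=[
    [[0.001,0.01,0,0],[0,0.015,0,0],[0,0.02,0,0],[0,0.02,0,0],[0,0.015,0,0]],
  ],
)

```text
time: 72.53
position: [546.6, -238.3, 51.8]
eef_rot: [3.14, 0.005, 1.685]
ft_force: [-1.5, -21.0, 3.0]
width: 11.7
```

Request:
apply_moves(
  rows=[
    [[0,0.005,0,0],[0,0.004,0,0],[0,0.004,0,0],[0,0.003,0,0],[0,0,0,0]],
  ],
)

```text
time: 73.15
position: [562.2, -237.0, 51.8]
eef_rot: [3.139, 0.005, 1.684]
ft_force: [3.9, -22.6, -0.3]
width: 11.4
```

Request:
apply_moves(
  rows=[
    [[-0.003,0.003,0,0],[0,0.003,0,0],[0,0.002,0,0],[0,0,0,0],[0,0,0,0]],
  ],
)

```text
time: 73.78
position: [570.4, -236.6, 51.8]
eef_rot: [3.14, 0.001, 1.685]
ft_force: [0.6, 0.6, 6.6]
width: 11.4
```

Request:
apply_moves(
  rows=[
    [[0,0.002,0,0],[0,0.002,0,0],[0,0.001,0,0],[0,0,0,0],[0,0,0,0]],
  ],
)

```text
time: 74.4
position: [574.7, -236.2, 51.8]
eef_rot: [3.141, 0.001, 1.685]
ft_force: [-6.8, -0.6, 10.1]
width: 11.4
```

Request:
apply_moves(
  rows=[
    [[0,0.002,0,0],[0,0.001,0,0],[0,0,0,0],[0,0,0,0],[0,0,0,0]],
  ],
)

```text
time: 75.03
position: [574.8, -236.2, 51.7]
eef_rot: [-3.135, -0.0, 1.684]
ft_force: [-37.4, -0.2, 26.1]
width: 11.5
```

```bash
cat > g.py <<'E'
from h import *
s=monitor.read_state(); print(s['ft_force'].round(1))
for n in ('top','scene'):
    q=snap(n); 
    for k,z in (('ring_top',133),('tab_top',75),('chest_drawer0_handle',41)): find(q,k,z)
p=snap('wrist'); save(p,'g1'); find(p,'ring_top',133); find(p,'tab_top',75)
go([575,-236,51],1.685)
E
python3 g.py
```

```text
[-37.4  -0.2  26.1]
ring_top none
tab_top [389.1 226.8] p 0.64 [ 584.5 -244.4   75. ]
chest_drawer0_handle [189.  311.4] p 0.6 [395.3 246.1  41. ]
ring_top [219.7 296.8] p 0.77 [ 646.1 -229.1  133. ]
tab_top [223.3 279.6] p 0.71 [ 576.7 -236.    75. ]
chest_drawer0_handle [451.6 197.8] p 0.65 [384.8 244.5  41. ]
ring_top none
tab_top [316.7 325. ] p 0.93 [ 573.6 -238.1   75. ]
at [ 574.8 -236.2   51.7] yaw 1.684 t 75.6 w 11.2 -> shift [0.2 0.2 0.7] turn -0.001
```

Request:
apply_moves(
  rows=[
    [[0,-0.0025,0,0],[0,0,0,0],[0,0,0,0],[0,0,0,0],[0,0,0,0]],
  ],
)

```text
time: 76.2
position: [574.7, -236.2, 51.7]
eef_rot: [-3.141, 0.001, 1.685]
ft_force: [-11.4, -0.3, 12.2]
width: 11.0
```

Request:
apply_moves(
  rows=[
    [[0,0,0,0],[0,0,0,0],[0,0,0,0],[0,0,-0.02,0],[0,0,-0.03,0]],
  ],
  claw=45,
)

```text
time: 76.82
position: [574.3, -235.7, 101.9]
eef_rot: [-3.141, -0.0, 1.685]
ft_force: [-0.3, 0.4, 0.3]
width: 38.3
```

Request:
apply_moves(
  rows=[
    [[0,0,-0.03,0],[0,0,-0.03,0],[0,0,-0.03,0],[0,0,0,0],[0,0,0,0]],
  ],
  claw=85,
)

```text
time: 77.45
position: [574.4, -235.8, 191.1]
eef_rot: [3.141, 0.0, 1.685]
ft_force: [-0.7, -0.1, -1.0]
width: 72.6
```

Request:
apply_moves(
  rows=[
    [[0,0.025,0,0],[0,0.025,0,0],[0,0.023,0,0],[0,0,0,0],[0,0,0,0]],
  ],
)

```text
time: 78.08
position: [646.4, -227.5, 190.1]
eef_rot: [-3.14, -0.001, 1.685]
ft_force: [0.0, -0.0, 0.2]
width: 72.6
```

```bash
cat > g.py <<'E'
from h import *
p=snap('wrist'); save(p,'g2'); find(p,'ring_top',133); find(p,'ring',130,cut_out); find(p,'tab_top',75); find(p,'filter_blue_c',51)
go([648.5,-229.2,112],1.685)
E
python3 g.py
```

```text
ring_top [312.3 263.3] p 0.9 [ 648.3 -232.2  133. ]
ring [316.9 258.9] p 0.82 [ 646.2 -229.7  130. ]
tab_top [318.  138.2] p 0.74 [ 575.2 -237.3   75. ]
filter_blue_c none
at [ 646.6 -227.7  191.1] yaw 1.685 t 78.3 w 72.5 -> shift [-1.7  1.7 79.1] turn -0.0
```

Request:
apply_moves(
  rows=[
    [[-0.002,0.001,0.016,0],[0,0.001,0.016,0],[0,0,0.015,0],[0,0,0.015,0],[0,0,0.015,0]],
  ],
)

```text
time: 78.95
position: [649.1, -229.2, 112.6]
eef_rot: [-3.141, -0.0, 1.685]
ft_force: [-0.6, -0.8, -0.4]
width: 72.4
```

Request:
apply_moves(
  rows=[
    [[0,0,0.002,0],[0,0,0,0],[0,0,0,0],[0,0,0,0],[0,0,0,0]],
  ],
  claw=0,
  force=60,
)

```text
time: 79.58
position: [649.1, -230.0, 111.8]
eef_rot: [-3.141, 0.001, 1.685]
ft_force: [0.2, -5.9, -5.9]
width: 46.1
```

Request:
apply_moves(
  rows=[
    [[0,0,0.0006,0.15],[0,0,0.0006,0.15],[0,0,0.0006,0.15],[0,0,0.0006,0.15],[0,0,0.0006,0.15]],
  ],
)

```text
time: 80.2
position: [649.2, -229.6, 108.9]
eef_rot: [3.141, 0.0, 0.93]
ft_force: [1.8, -2.6, -5.9]
width: 45.7
```

Request:
apply_moves(
  rows=[
    [[0,0,0.0006,0.15],[0,0,0.0006,0.15],[0,0,0.0006,0.15],[0,0,0.0006,0.15],[0,0,0.0006,0.15]],
  ],
)

```text
time: 80.82
position: [649.6, -229.4, 105.9]
eef_rot: [3.141, -0.001, 0.18]
ft_force: [4.8, -1.7, -7.0]
width: 46.0
```

Request:
apply_moves(
  rows=[
    [[0,0,0.0006,0.15],[0,0,0.0006,0.15],[0,0,0.0006,0.15],[0,0,0.0006,0.15],[0,0,0.0006,0.15]],
  ],
)

```text
time: 81.45
position: [650.1, -229.5, 103.0]
eef_rot: [-3.141, -0.002, -0.57]
ft_force: [9.0, -3.2, -9.4]
width: 46.0
```

```bash
python3 -c "
from h import *
s=monitor.read_state();print(s['ft_torque'].round(2),s['ft_force'].round(1),s['q'].round(2))"
```

```text
[-0.59 -1.73  0.21] [ 9.  -3.2 -9.4] [-0.38  0.21  1.55  0.    1.38  0.19]
```

Request:
apply_moves(
  rows=[
    [[0,0,0.0006,0.12],[0,0,0.0006,0.12],[0,0,0.0006,0.12],[0,0,0.0006,0.12],[0,0,0.0006,0.12]],
  ],
)

```text
time: 82.08
position: [650.3, -229.8, 100.6]
eef_rot: [-3.139, -0.003, -1.169]
ft_force: [10.1, -3.9, -5.6]
width: 46.0
```

Request:
apply_moves(
  rows=[
    [[0,0,0.0006,0.12],[0,0,0.0006,0.12],[0,0,0.0006,0.12],[0,0,0.0006,0.12],[0,0,0.0006,0.12]],
  ],
)

```text
time: 82.7
position: [650.4, -230.2, 98.1]
eef_rot: [-3.138, -0.002, -1.769]
ft_force: [7.3, -6.8, -1.4]
width: 45.7
```

```bash
python3 -c "
from h import *
s=monitor.read_state();print(s['ft_torque'].round(2),s['ft_force'].round(1),s['q'].round(2))
q=snap('scene'); save(q,'s_ring')
for k in ('ring_top','foot_low'): find(q,k,133-13.8)"
```

```text
[-1.24 -1.22  0.26] [ 7.3 -6.8 -1.4] [-0.38  0.21  1.56 -0.    1.37  1.39]
ring_top [217.4 302.7] p 0.93 [ 649.2 -235.3  119.2]
foot_low none
```

Request:
apply_moves(
  rows=[
    [[0,0,0,0],[0,0,0,0],[0,0,0,0],[0,0,-0.01,0],[0,0,-0.025,0]],
  ],
  claw=85,
)

```text
time: 83.48
position: [648.8, -229.1, 131.7]
eef_rot: [3.14, 0.0, -1.765]
ft_force: [-0.1, 0.2, -0.9]
width: 72.2
```

Request:
apply_moves(
  rows=[
    [[0,0.008,-0.025,0],[0,0.008,-0.025,0],[0,0.008,0,0],[0,0,0,0],[0,0,0,0]],
  ],
)

```text
time: 84.1
position: [625.4, -224.6, 180.9]
eef_rot: [3.14, 0.0, -1.765]
ft_force: [0.2, 0.0, 0.6]
width: 72.8
```

```bash
cat > g.py <<'E'
from h import *
import sys,pickle
p=snap('wrist'); save(p,'g'+sys.argv[1]); c=find(p,'ring_top',119); r=cut_out(p,'ring_top')
if r: ys,xs=np.where(r[0]['region']); print('region',xs.min(),xs.max(),ys.min(),ys.max())
pickle.dump((p['K'],p['Rc'],p['o'],c),open(f'g{sys.argv[1]}.pkl','wb'))
if sys.argv[1]!='3':
    o=[]
    for n in ('3',sys.argv[1]):
        K,R,t,c=pickle.load(open(f'g{n}.pkl','rb')); o.append((dict(K=K,Rc=R,o=t),c))
    print('tri',tri(o))
go([650,-230,190])
E
python3 g.py 3
```

```text
ring_top [316.8 218.8] p 0.56 [ 648.4 -228.8  119. ]
region 280 362 172 255
at [ 625.6 -224.6  181.1] yaw -1.765 t 84.2 w 72.5 -> shift [  0.6 -24.9  -8.9] turn 0
```

Request:
apply_moves(
  rows=[
    [[0,0.02,0,0],[0,0.02,0,0],[0,0.02,0,0],[0,0.02,0,0],[0,0,0,0]],
  ],
)

```text
time: 84.88
position: [546.6, -209.1, 181.8]
eef_rot: [-3.141, -0.0, -1.765]
ft_force: [0.2, 0.6, 0.0]
width: 72.6
```

```bash
python3 g.py 4
```

```text
ring_top [317.5  70.5] p 0.64 [ 648.8 -229.4  119. ]
region 276 367 20 119
tri (array([ 648.60203679, -229.1389426 ,  120.34513576]), np.float64(0.2593856701347006))
at [ 547.7 -209.3  181.7] yaw -1.765 t 85.0 w 72.5 -> shift [   0.5 -104.4   -8.3] turn 0
```

Request:
apply_moves(
  rows=[
    [[-0.0446,0.0318,0,0],[-0.0446,0.0318,0,0],[-0.0446,0.0318,0,0],[-0.0446,0.0318,0,0],[-0.0446,0.0318,0,0]],
  ],
  claw=0,
  force=30,
)

```text
time: 85.65
position: [433.8, 41.7, 181.9]
eef_rot: [-3.141, 0.0, -1.765]
ft_force: [0.3, -0.3, 0.4]
width: -0.2
```

Request:
apply_moves(
  rows=[
    [[-0.0446,0.0318,0,0],[-0.0446,0.0318,0,0],[-0.0446,0.0318,0,0],[-0.0446,0.0318,0,0],[0,0,0,0]],
  ],
)

```text
time: 86.28
position: [342.5, 242.8, 181.9]
eef_rot: [3.141, 0.0, -1.76]
ft_force: [0.5, 0.2, 0.6]
width: 0.2
```

```bash
python3 -c "
from h import *
p=snap('wrist'); find(p,'chest_drawer0_handle',41); go([343,240,33]); print(monitor.read_state()['q'].round(2))"
```

```text
chest_drawer0_handle [308.9 172. ] p 0.66 [388.1 241.2  41. ]
at [343.9 240.3 181.8] yaw -1.763 t 86.4 w 0.1 -> shift [  0.4   0.8 148.8] turn 0
[ 0.55 -0.45  2.02 -0.    1.57  2.31]
```

Request:
apply_moves(
  rows=[
    [[0,0,0.03,0],[0,0,0.03,0],[0,0,0.03,0],[0,0,0.03,0],[0,0,0.028,0]],
  ],
)

```text
time: 87.0
position: [344.6, 238.6, 32.8]
eef_rot: [3.142, -0.0, -1.767]
ft_force: [-0.6, -1.0, 0.6]
width: 0.3
```

Request:
apply_moves(
  rows=[
    [[0.003,-0.015,0,0],[0.004,-0.02,0,0],[0.004,-0.02,0,0],[0.005,-0.025,0,0],[0.005,-0.025,0,0]],
  ],
)

```text
time: 87.62
position: [445.0, 198.1, 34.7]
eef_rot: [-3.141, 0.001, -1.766]
ft_force: [-1.3, 1.1, -0.6]
width: -0.1
```

Request:
apply_moves(
  rows=[
    [[-0.0065,-0.013,0,0],[-0.0065,-0.013,0,0],[-0.0065,-0.013,0,0],[-0.0065,-0.012,0,0],[-0.005,-0.01,0,0]],
  ],
)

```text
time: 88.25
position: [509.3, 218.1, 33.8]
eef_rot: [3.141, -0.0, -1.765]
ft_force: [-2.0, -1.1, 0.2]
width: 0.2
```

Request:
apply_moves(
  rows=[
    [[-0.001,-0.004,0,0],[-0.001,-0.004,0,0],[-0.0005,-0.002,0,0],[0,0,0,0],[0,0,0,0]],
  ],
)

```text
time: 88.88
position: [518.9, 218.1, 33.9]
eef_rot: [-3.141, 0.0, -1.765]
ft_force: [-0.4, -0.7, -0.1]
width: 0.1
```

Request:
apply_moves(
  rows=[
    [[-0.0005,-0.002,0,0],[-0.0005,-0.002,0,0],[0,-0.001,0,0],[0,0,0,0],[0,0,0,0]],
  ],
)

```text
time: 89.5
position: [521.0, 218.2, 33.4]
eef_rot: [3.135, -0.002, -1.765]
ft_force: [-30.6, -1.2, 15.8]
width: -0.4
```

Request:
apply_moves(
  rows=[
    [[0,0.01,0,0],[0,0.02,0,0],[0,0.02,-0.02,0],[0,0,-0.04,0],[0,0,-0.05,0]],
  ],
)

```text
time: 90.12
position: [473.5, 227.8, 144.4]
eef_rot: [3.141, -0.001, -1.765]
ft_force: [1.7, 0.6, -0.1]
width: 0.2
```

Request:
apply_moves(
  rows=[
    [[0,0,-0.04,0],[0,0,-0.02,0],[0,0,0,0],[0,0,0,0],[0,0,0,0]],
  ],
)

```text
time: 90.75
position: [474.5, 227.7, 202.2]
eef_rot: [3.14, -0.001, -1.765]
ft_force: [-0.4, 1.3, -0.1]
width: 0.1
```

```bash
python3 - <<'E'
from h import *
q=snap('scene'); save(q,'final')
for k,z in (('ring_top',119),('tab_top',75),('chest_drawer0_handle',41),('bottle',0),('dish',0),('rack',0),('foot_low',55)): find(q,k,z)
go([540,-209,180])
a=cv2.cvtColor(q['color'],cv2.COLOR_RGB2BGR)
a=np.hstack([cv2.resize(a[170:420,90:290],(400,500),interpolation=cv2.INTER_CUBIC),cv2.resize(a[170:420,330:600],(400,370))[:370] if 0 else cv2.resize(a[150:400,330:530],(400,500),interpolation=cv2.INTER_CUBIC)])
cv2.imwrite('pics/finalc.png',a)
E
```

```text
ring_top [220.7 301.1] p 0.69 [ 646.5 -229.9  119. ]
tab_top [224.5 276.9] p 0.6 [ 571. -234.   75.]
chest_drawer0_handle [470.  254.1] p 0.95 [533.8 246.8  41. ]
bottle none
dish [173.1 205.4] p 0.88 [ 323.3 -372.9    0. ]
rack [128.4 293.1] p 0.62 [ 546.8 -438.3    0. ]
foot_low [218.5 301.4] p 0.48 [ 610.6 -246.7   55. ]
at [474.9 227.8 203.7] yaw -1.765 t 91.2 w -0.3 -> shift [ 416.  -148.1   23.7] turn 0
```

View pics/finalc.png

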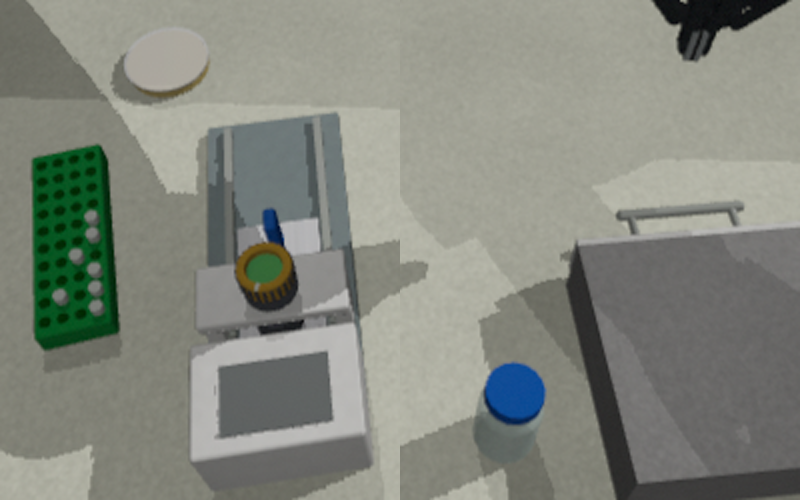

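```bash
python3 - <<'E'
import cv2,numpy as np
for f,c in (('scene0',(222,300)),('final',(223,307))):
    a=cv2.imread(f'pics/{f}.png')[c[1]-22:c[1]+22,c[0]-20:c[0]+20].astype(int)
    m=(a.min(2)>110)&(a.max(2)-a.min(2)<60)
    print(f); print('\n'.join(''.join('#' if v else '.' for v in r) for r in m))
E
```

```text
scene0
.###...#####.........................###
.####.########.......................###
.####.#########......................###
.####.#########.....................####
.####.#########.....................####
.####.##########....................####
.####..#########....................####
.####..#########....................####
.####..##########...................####
.####..#########.##................#####
.####..#######...##..............#######
.####..####......##............#########
.####..##........#............##########
.###...........................#########
.#..............................########
................................########
.................................#######
.................................####...
........................................
..................................######
..................................######
..................................######
..#................................#####
.###...............................#####
####...............................#####
####...............................#####
####.......................
[... 1820 characters left out ...]
###
######.........#....................####
######.........#....................####
#######........#....................####
#######.............................####
########............................####
#########...........................####
#########...........................####
##########.........................#####
##########........................######
##########........................######
###########......................#######
############....................########
#############.................#.########
###############.............############
##################.......###############
########################################
###############################.........
```

```bash
python3 -c "
from bench import order
print(order.close_job())"
```

```text
the job is handed in; nothing more can be done
None
```

The filter head is loaded and clamped, and the job was handed in at about 91 s of the 210 s allowed. The close call reports no verdict.

- **Stack:** I put in the lens, then the spacer, then all three filters from the drawer: amber, red, blue. The camera showed each part centred in the barrel after release. The blue filter on top measured flat by its shape in the image.
- **Carriage:** I pushed it about 109 mm to its stop, where the force rose to about 37 N.
- **Ring:** I turned it 3.45 rad clockwise. The computed first touch is at about 2.5 rad, so that is about 0.95 rad past it. The white mark on the collar moved by about 198°, which agrees. The ring top triangulated at 120.3 mm against 119.2 mm expected. That 1 mm gap would mean about 3.2 rad, which is still past the half rad that counts as firm.
- **Drawer:** I pushed it shut against its stop (about 31 N) and saw it closed in the last picture.
- **Bystanders:** In the last picture the bottle, rack and dish look undisturbed. I measured only the dish, which is within about 5 mm of its first reading. The network missed the bottle, and its two rack positions were too unreliable to compare.

Three things did not go to plan:
- The first grasp of the amber filter closed above it. I went about 4 mm lower and it held.
- The blue filter lay too close to the drawer corner to grip, so I dragged it about 25 mm clear with the closed fingertips first.
- The first drawer push drifted about 40 mm sideways along the handle because of a sign slip. It caused no contact beyond the handle, and I corrected it.

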